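# Close the parts case and stack the next one on it

### The arm

A 7-joint arm with a two-finger parallel gripper is mounted at the origin on a cart in front of the work surface, level with it; the furniture and walls round the work are solid. World frame = base frame: x ahead of the robot, y to its left, z up, the work surface at z = 0. Lengths are in m, angles in rad, forces in N, time in s.
With the tool pointing down it reaches from about 0.425 to 0.875 m from the base axis. Payload 4.7 kg.
Tool frame: the origin (TCP) lies on the front face of the gripper's body, between the roots of the fingers; the fingertips stand 73 mm ahead of it and the grasp point (between the pads) lies 54 mm ahead of it; z points along the fingers, y is the line along which they close (so a half turn about z gives the same grasp; the last joint's range is limited). The gripper opens to 85 mm and grips with 20 to 120 N. Pads are 22 mm wide; open, the fingers measure 114 mm over their backs; the gripper's body (76 mm by 85 mm) begins 54 mm behind the grasp point. The pads swing forward as they close: fully open they stand 13 mm farther back than shut.
Start: joints at [1.169, 0.321, -0.07, 1.45, 0.023, 1.371, -0.057], TCP at [0.263, -0.595, 0.304] pointing down, gripper open.
Joint ranges: [-2.86, 2.86], [-0.3, 2.09], [-1.38, 1.24], [0.06, 2.45], [-1.56, 4.7], [0.09, 2.05], [-2.69, 2.69]. Speed limits (rad/s): [2.57, 2.57, 3.14, 3.14, 3.14, 3.14, 3.14].

### API

Orientations are given as a rotation vector (axis times angle).
In Python, from plant import * gives the robot as it stands.
- The arm moves only by the tool servo_tool, never from a script. Its argument "motion" is a list of rows, each a list of 3 entries, a list of its own where there are three numbers: the gripper's target within -1 to 1 (shut at 1, half-way at 0, fully open at -1), then the shift along the tool's x, y, z in mm, then the turn about the tool's z in rad. In form: [[jaw, [dx, dy, dz], yaw], ...]. A call has 1 to 20 rows; each row shifts and turns the commanded pose from where the row before left it, along the tool's axes as they then stand; what a row does not reach is not made up. A row lasts 1/8 s, in which the tool goes at most 62.5 mm and 10.7 degrees, less where a joint would pass 70% of its speed; a pose out of reach is approached as far as the arm can. A call is refused whole if a number of a shift passes 62.5 or a number of a turn 0.188, either way. A call with a gripper value outside its range is refused whole. The fingers move at their own pace and stop on an object; the grip force is fixed at half the most. Time passes only in rows, so rows that do not move let the fingers close. It gives the time, the measured TCP pose, the force, the opening and the grip force at its end, in the units of the state.
- get_state(): the state, without advancing time (a new reading comes with each control period).
- capture(name): name is "side" or "top"; returns (picture, depth): 480x640x3 uint8, red, green, blue; 480x640 float32, m along the optical axis (not along the pixel's ray), 0 where there is no reading.
- camera_model(name): a dict with "mtx" (3x3 intrinsics, pixels), "rvec" (rotation vector, rad) and "tvec" (3), from world to camera coordinates, as OpenCV has them. Camera axes: x right, y down, z forward; pixel columns grow to the right and rows downward; lengths in m; the calibration is good to about 2 mm. A picture is of the moment at which its call begins. camera_model takes no time and is no camera call.
- sign_off(): hands the job in; it is judged then, once.
The state is a dict: "time": time; "joint_positions": joint angles; "joint_vel": joint speeds; "joint_efforts": joint torques, N m; "tool_pos": TCP position; "eef_rot": TCP orientation; "force": force on the tool from outside, world axes, zero at the start; "ft_torque": the same for the moment, N m; "grip_width": finger opening in m; "gripper_force": force on a finger pad.
Only numpy, scipy, OpenCV 4.12 (cv2) and the standard library are available. Lean on these libraries where they do the work, as an engineer would, in place of code of your own. Each camera call takes 0.05 s, during which the arm holds its last target. There are 200 camera calls.

### The job

The open parts case still lacks its cover panel, which leans on the sloping rest. Fit the panel: keep it tilted, hook its low front edge under the case's steel lip, then lower the other edge until the panel lies flat and fully home in the case; then set the other, already closed case squarely on top, runners on the rims and sides flush, and let go. Set both down gently, do not drop them, and leave the key set, the dish and the marker alone.

Things in the scene. Friction and masses are not known exactly. Their poses are not given: they have to be found in the camera images.
- open_case: grey parts case without cover, fixed to the bench left or right of the middle, 133 (x) x 124 (y) mm. Origin under its centre on the bench, z up. Runners 20 mm high; side rims 12 mm wide along x and end walls end at z = 72 mm. Its -x end, with a dark steel lip, faces the robot (within 15 deg)
- seat (a point): centre of the panel's recess, 64 mm above the open case's origin, axes as the case; the panel's origin belongs here. Recess 109 (x) x 100 (y) mm, open below, ledges all round at z = 64 mm; inner faces of front and rear walls at x = -54.5 and +54.5 mm
- lip_edge (a point): middle of the lower edge of the steel lip, in the open case's frame at (-46.5, 0, 75.5) mm. The lip is 80 mm wide (y), 4 mm thick (top at z = 79.5 mm) and overhangs the -x end of the recess by 8 mm
- panel: loose aluminium cover panel 106 (x) x 96 (y) x 5 mm, about 0.15 kg, black pull rib in the middle of its upper face. Origin: centre of the underside, z out of the upper face. It starts on the rest tilted 28 deg, -x edge low and towards the robot. At 28 deg that edge passes under the lip with 2 mm to spare (at most 34 deg); flat it cannot enter
- panel_hook (a point): middle of the panel's -x edge, the edge that goes under the lip, at half thickness: (-53, 0, 2.5) mm in the panel's frame
- panel_rib (a point): top of the panel's pull rib, 21 mm above the panel's origin along its z; rib 10 (x) x 44 (y) x 16 mm high, to be pinched across its 10 mm
- panel_rest: low fixed stand, plywood foot 130 x 90 x 8 mm with two sloping steel rails (28 deg, low towards the robot) and two rubber toes; origin under its centre on the bench; it stands on the other side from the open case
- closed_case: loose case of the same shape and size with its panel fixed in, 0.25 to 0.5 kg, near the middle of the bench. Origin under its centre at the runners' underside; runners 10 mm wide, middles at y = +-56 mm, 20 mm high, so they clear the lower case's rib and lip. Stacked, its origin is 72 mm above the open case's
- closed_case_rib (a point): top of the closed case's pull rib (10 (x) x 44 (y) x 16 mm, same as the panel's; it carries the whole case), 85 mm above its origin; the fixed panel's upper face is at 69 mm
- key_set: folding hex-key set, 22 x 100 x 24 mm, bystander on the left; origin under its centre
- screw_dish: pressed steel dish, 84 mm across, 18 mm high, bystander on the right; origin under its centre
- marker: felt marker, 119 mm long, 18 mm thick, bystander near the left front; origin under its centre

How it is judged:
By the outcome, as a careful person would: the job done as asked, in the order asked, and still so for the second after the job is handed in, with the robot touching nothing.
It also fails if it takes over 70 s, if anything falls off the work surface, if the arm or the gripper's body presses on something with over 40 N, if the wrist force passes 120 N, or if a joint passes its speed limit or range.

## Working session

There is one attempt and no reset: what is moved stays moved. The work goes in short steps, Python scripts to look and compute and a tool call to move; the robot and the scene stay as the last step left them, time stands still between calls to the robot, and variables do not carry over. Pictures are saved under pics/ and viewed, at most 13 in all, crops included, and the job is handed in when it is done.

Besides the shell and the picture viewer there is one more tool, called after "Emit:" as name(argument=value, ...), one argument or row to a line, values as JSON. servo_tool: Moves the arm, as the interface text tells. Its arguments: {"type":"object","properties":{"motion":{"type":"array"}},"required":["motion"]}

```bash
ls; mkdir -p pics
python3 - <<'E'
from plant import *
import cv2,numpy as np
s=get_state();print({k:np.round(v,3).tolist() for k,v in s.items()})
for n in("side","top"):
    p,d=capture(n);cv2.imwrite(f"pics/{n}0.png",p[:,:,::-1]);np.savez(f"{n}0.npz",p=p,d=d)
    m=camera_model(n);print(n,m);R=cv2.Rodrigues(np.array(m["rvec"]))[0];print(-R.T@np.array(m["tvec"]).ravel())
E
```

```text
pics
{'time': 0.0, 'joint_positions': [1.169, 0.322, -0.07, 1.452, 0.023, 1.371, -0.057], 'joint_vel': [0.001, -0.002, -0.001, -0.0, 0.0, -0.001, -0.0], 'joint_efforts': [0.0, -49.358, -0.382, -31.433, 0.013, 0.011, 0.0], 'tool_pos': [0.262, -0.594, 0.303], 'eef_rot': [-3.072, -0.648, 0.001], 'force': [-0.544, 0.86, 0.426], 'ft_torque': [-0.039, -0.032, -0.033], 'gripper_force': 0.0, 'grip_width': 0.085}
side {'mtx': array([[531.02773613,   0.        , 318.20957637],
       [  0.        , 531.02773613, 239.36992149],
       [  0.        ,   0.        ,   1.        ]]), 'rvec': array([ 2.50569008,  0.21293665, -0.07120367]), 'tvec': array([-0.49483328, -0.04789089,  1.61251569])}
[ 0.65646529 -0.88830539  1.27566736]
top {'mtx': array([[583.27855126,   0.        , 325.73713087],
       [  0.        , 583.27855126, 250.15752016],
       [  0.        ,   0.        ,   1.        ]]), 'rvec': array([ 2.17348   , -2.13569591,  0.13266412]), 'tvec': array([6.04211878e-04, 5.28964056e-01, 1.27414982e+00])}
[0.36428583 0.0041831  1.33061619]
```

View pics/top0.png

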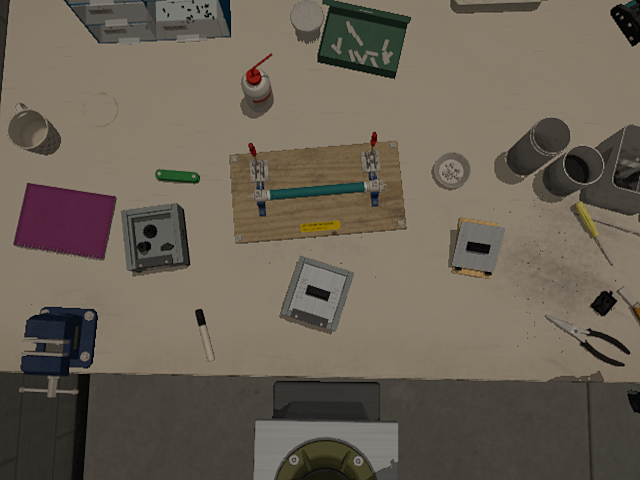

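View pics/side0.png

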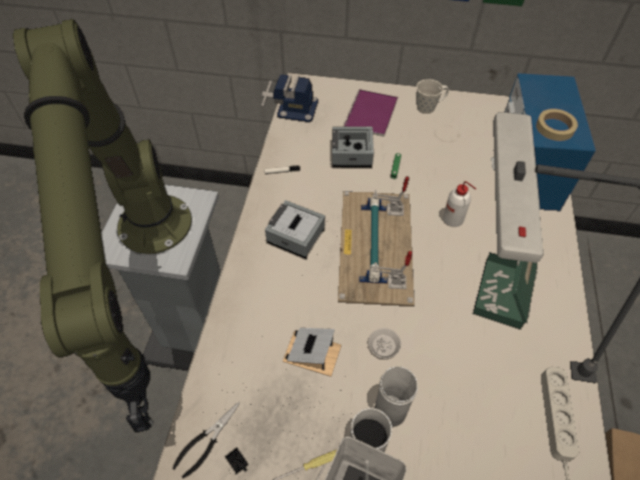

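Top view: open case centred near pixel (155,238), closed case (317,294) and tilted panel on its rest (478,247), with its low edge toward the robot. Marker at (205,335), key set at (177,176), dish at (451,170). The side view agrees. The tool can only yaw, so I'll pinch the panel rib across its 44 mm (y) faces. That keeps the tilt and lets the panel pivot between the pads.

```bash
cat > h.py <<'E'
import cv2,numpy as np
from plant import *
def cam(n):
    m=camera_model(n);R=cv2.Rodrigues(np.array(m["rvec"]))[0];t=np.array(m["tvec"]).ravel();return np.array(m["mtx"]),R,t
def cloud(n,d):
    K,R,t=cam(n);v,u=np.mgrid[0:480,0:640];c=np.stack([(u-K[0,2])/K[0,0]*d,(v-K[1,2])/K[1,1]*d,d],-1)
    return (c-t)@R
def ray(n,uv,z):
    K,R,t=cam(n);uv=np.atleast_2d(uv).astype(float);c=np.c_[(uv-K[:2,2])/K[0,0],np.ones(len(uv))]@R;o=-R.T@t
    return o+c*((z-o[2])/c[:,2])[:,None]
def proj(n,P):
    K,R,t=cam(n);return cv2.projectPoints(np.atleast_2d(P).astype(float),R,t,K,None)[0][:,0]
E
python3 - <<'E'
from h import *
z=np.load("top0.npz");p,d=z["p"],z["d"];W=cloud("top",d)
def st(n,u0,u1,v0,v1):
    w=W[v0:v1,u0:u1];print(n,"z hist",np.histogram(w[...,2],np.arange(-.01,.13,.01))[0])
    return w
for n,b in dict(open=(115,195,195,280),closed=(275,360,250,340),panel=(445,510,210,285)).items():
    w=st(n,*b)
    if n!="panel":
        m=((w[...,2]>.064)&(w[...,2]<.078)).astype(np.uint8)
        c=max(cv2.findContours(m,cv2.RETR_EXTERNAL,cv2.CHAIN_APPROX_NONE)[0],key=cv2.contourArea)
        P=ray("top",c[:,0]+[b[0],b[2]],.072)[:,:2]
        r=cv2.minAreaRect((P*1000).astype(np.float32));print(r)
        q=w[m>0];print("mean z",q[:,2].mean(),q[:,2].std())
    g=cv2.cvtColor(p,cv2.COLOR_RGB2GRAY)[b[2]:b[3],b[0]:b[1]]
    k=((g<60)&(w[...,2]>.03)).astype(np.uint8)
    for c in cv2.findContours(k,cv2.RETR_EXTERNAL,cv2.CHAIN_APPROX_NONE)[0]:
        if cv2.contourArea(c)>40:
            mm=np.zeros_like(k);cv2.drawContours(mm,[c],-1,1,-1);zz=np.median(w[...,2][mm>0]);P=ray("top",c[:,0]+[b[0],b[2]],zz)[:,:2]
            print(" dark",zz,cv2.minAreaRect((P*1000).astype(np.float32)))
# panel plane
b=(445,510,210,285);w=W[b[2]:b[3],b[0]:b[1]];m=w[...,2]>.02
g=cv2.cvtColor(p,cv2.COLOR_RGB2HSV)[b[2]:b[3],b[0]:b[1]]
m&=(g[...,1]<60)&(g[...,2]>90);q=w[m];A=np.c_[q[:,:2],np.ones(len(q))]
for _ in range(4):
    s=np.linalg.lstsq(A,q[:,2],rcond=None)[0];e=np.abs(A@s-q[:,2]);k=e<.004;A,q=A[k],q[k]
n=np.array([-s[0],-s[1],1]);n/=np.linalg.norm(n);print("plane",n,np.degrees(np.arccos(n[2])),"uphill az",np.degrees(np.arctan2(s[1],s[0])),q.mean(0),len(q),e.std(),q[:,2].min(),q[:,2].max())
for n,b in dict(open=(115,195,195,280),panel=(445,510,210,285),closed=(275,360,250,340)).items():
    pass
tiles=[cv2.resize(p[v0:v1,u0:u1,::-1],(400,400),interpolation=cv2.INTER_CUBIC) for u0,u1,v0,v1 in((115,195,195,275),(440,520,207,287))]
cv2.imwrite("pics/crop1.png",np.hstack(tiles))
E
```

```text
open z hist [1864 1026  212 1206  289  116  240  901  835   90    0    0    0    0]
((547.7239379882812, 389.8492431640625), (133.84872436523438, 125.41033935546875), 9.140179634094238)
mean z 0.07061767735625793 0.0034285011217969953
 dark 0.03219877176089374 ((530.6212158203125, 369.76318359375), (14.372293472290039, 24.8214111328125), 28.141498565673828)
 dark 0.05297331081857089 ((526.4293823242188, 412.9281005859375), (22.303421020507812, 28.861093521118164), 0.9962792992591858)
 dark 0.03510659145048298 ((564.5454711914062, 409.5249938964844), (29.531299591064453, 25.18421173095703), 15.411121368408203)
 dark 0.06746293421499897 ((546.4158325195312, 380.884521484375), (137.42005920410156, 122.17293548583984), 7.881770133972168)
closed z hist [2680 1389    1    0    0    0   30 2048 1285  186    0    0    0    0]
((430.7672424316406, 26.70262908935547), (123.6126708984375, 132.69924926757812), 73.15868377685547)
mean z 0.06951861845213154 0.002986425332634237
 dark 0.07832256909622122 ((377.03466796875, 43.4661750793457), (79.79246520996094, 19.767860412597656), 73.63256072998047)
 dark 0.07287867034522612 ((431.32843017578125, 25.947153091430664), (50.443870544433594, 19.73215675354004), 72.58445739746094)
panel z hist [1546 1224  103  385  361  287  511  389   46    0    0    0    0    0]
 dark 0.05313754207673964 ((537.9474487304688, -325.78131103515625), (51.79482650756836, 21.433837890625), 82.11693572998047)
plane [ 0.02518472 -0.68175449  0.73114741] 43.017327890983694 uphill az 92.11560379931413 [ 0.54475183 -0.32870598  0.04740423] 59 0.0009681655373795658 0.020236385027931313 0.07058959661619055
```

View pics/crop1.png

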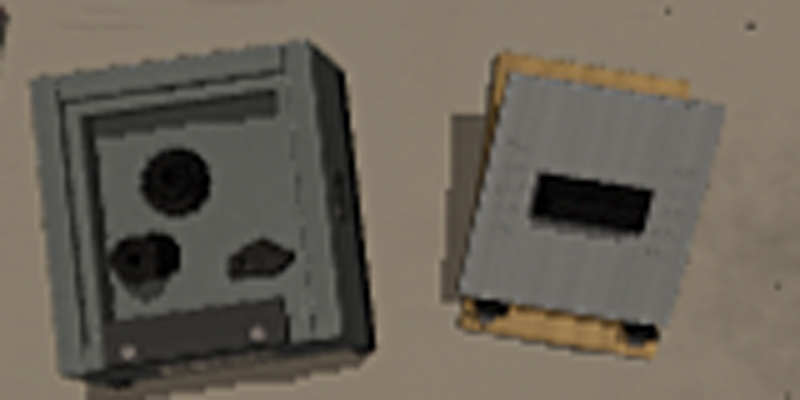

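The crop shows the open case with its lip at the bottom (recess floor parts visible at about 32–50 mm) and the panel on its rest, yawed about -8°. I'll refine with edge calipers cast onto the known planes, in both cameras.

```bash
cat >> h.py <<'E'
def plane_ray(n,uv,p0,nn):
    K,R,t=cam(n);uv=np.atleast_2d(uv).astype(float);c=np.c_[(uv-K[:2,2])/K[0,0],np.ones(len(uv))]@R;o=-R.T@t
    return o+c*(((p0-o)@nn)/(c@nn))[:,None]
def edge(n,g,A,B,half=4,lo=.12,hi=.88):
    "subpixel points of the strongest edge near 3D segment AB"
    S=A+np.linspace(lo,hi,30)[:,None]*(B-A);q=proj(n,S);a=q[-1]-q[0];a/=np.linalg.norm(a);nr=np.array([-a[1],a[0]])
    o=np.arange(-half,half+.01,.25);X=q[:,None]+o[None,:,None]*nr
    pr=cv2.remap(g.astype(np.float32),X[...,0].astype(np.float32),X[...,1].astype(np.float32),cv2.INTER_CUBIC)
    pr=cv2.GaussianBlur(pr,(0,0),3,sigmaY=4);gr=np.abs(np.gradient(pr,axis=1))[:,2:-2];j=gr.argmax(1)
    return X[np.arange(len(q)),j+2]
def frame(yaw,tilt=0):
    c,s=np.cos(yaw),np.sin(yaw);Rz=np.array([[c,-s,0],[s,c,0],[0,0,1]])
    return Rz@cv2.Rodrigues(np.array([0,-tilt,0.]))[0]   # +x end up
def rectfit(n,img,o,yaw,hx,hy,tilt=0,half=4,it=3,v=False):
    "o: centre of rectangle (3D). returns refined centre, yaw, measured size, rms"
    g=cv2.cvtColor(img,cv2.COLOR_RGB2GRAY);o=np.array(o,float)
    for _ in range(it):
        F=frame(yaw,tilt);C=lambda x,y:o+F@[x,y,0];L={}
        for k,(A,B) in dict(xm=(C(-hx,-hy),C(-hx,hy)),xp=(C(hx,-hy),C(hx,hy)),ym=(C(-hx,-hy),C(hx,-hy)),yp=(C(-hx,hy),C(hx,hy))).items():
            P=(plane_ray(n,edge(n,g,A,B,half),o,F[:,2])-o)@F
            a,b=(P[:,1],P[:,0]) if k[0]=="x" else (P[:,0],P[:,1])
            f=np.polyfit(a,b,1)
            for _ in range(3):
                r=np.abs(b-np.polyval(f,a));kk=r<=max(.001,1.5*np.median(r));f=np.polyfit(a[kk],b[kk],1)
            L[k]=(f[1],f[0],np.std((b-np.polyval(f,a))[kk]))
        dx=(L["xm"][0]+L["xp"][0])/2;dy=(L["ym"][0]+L["yp"][0])/2
        o=o+F@[dx,dy,0];dyaw=np.mean([-L["xm"][1],-L["xp"][1],L["ym"][1],L["yp"][1]]);yaw+=dyaw
    if v:print({k:[round(1e3*x[0],1),round(np.degrees(x[1]),2),round(1e3*x[2],2)] for k,x in L.items()})
    return o,yaw,(L["xp"][0]-L["xm"][0],L["yp"][0]-L["ym"][0])
def show(t,r):print(t,np.round(1e3*r[0],1),"yaw",round(np.degrees(r[1]),2),"size",np.round(1e3*np.array(r[2]),1))
E
python3 - <<'E'
from h import *
I={n:np.load(n+"0.npz") for n in("top","side")}
r=np.radians
p,d=I["top"]["p"],I["top"]["d"];W=cloud("top",d);hsv=cv2.cvtColor(p,cv2.COLOR_RGB2HSV)
b=np.zeros((480,640),np.uint8);b[212:282,448:508]=1
m=(hsv[...,1]<30)&(hsv[...,2]>95)&(W[...,2]>.01)&(b>0)
m=cv2.erode(m.astype(np.uint8),np.ones((5,5)));q=W[m>0];A=np.c_[q[:,:2],np.ones(len(q))];s=np.linalg.lstsq(A,q[:,2],rcond=None)[0]
n=np.array([-s[0],-s[1],1]);n/=np.linalg.norm(n)
print("plane tilt",np.degrees(np.arccos(n[2])),"az",np.degrees(np.arctan2(s[1],s[0])),len(q),(A@s-q[:,2]).std())
o=np.array([.541,-.326,0]);o[2]=np.dot([o[0],o[1],1],s);print("top z at guess",o)
for k in I:
    p=I[k]["p"]
    show(k+" open",rectfit(k,p,[.548,.390,.072],r(8),.0665,.062,v=1))
    show(k+" closed",rectfit(k,p,[.431,.0265,.072],r(-16.9),.0665,.062,v=1))
    show(k+" panel",rectfit(k,p,o,r(-8.5),.053,.048,r(28),v=1))
E
```

```text
plane tilt 53.61011455998051 az 95.80913603841122 1067 0.06539328700142708
top z at guess [ 0.541      -0.326       0.05035933]
{'xm': [np.float64(-67.4), np.float64(3.7), np.float64(0.89)], 'xp': [np.float64(67.3), np.float64(-1.39), np.float64(0.18)], 'ym': [np.float64(-61.8), np.float64(1.36), np.float64(0.16)], 'yp': [np.float64(61.8), np.float64(1.42), np.float64(0.18)]}
top open [548.2 390.7  72. ] yaw 7.69 size [134.8 123.7]
{'xm': [np.float64(-67.2), np.float64(-0.16), np.float64(0.24)], 'xp': [np.float64(67.2), np.float64(-0.19), np.float64(0.24)], 'ym': [np.float64(-63.4), np.float64(0.25), np.float64(0.23)], 'yp': [np.float64(63.5), np.float64(-0.37), np.float64(0.21)]}
top closed [431.3  27.3  72. ] yaw -16.99 size [134.4 126.9]
{'xm': [np.float64(-54.7), np.float64(0.31), np.float64(2.19)], 'xp': [np.float64(54.7), np.float64(0.0), np.float64(0.0)], 'ym': [np.float64(-47.9), np.float64(0.19), np.float64(0.17)], 'yp': [np.float64(47.9), np.float64(0.27), np.float64(0.15)]}
top panel [ 539.9 -326.8   49.8] yaw -8.3 size [109.4  95.9]
{'xm': [np.float64(-68.0), np.float64(3
[... 195 characters left out ...]
float64(2.28)]}
side open [546.3 386.4  72. ] yaw 8.74 size [136.5 123.9]
{'xm': [np.float64(-67.8), np.float64(0.12), np.float64(0.38)], 'xp': [np.float64(67.7), np.float64(-0.22), np.float64(0.33)], 'ym': [np.float64(-62.0), np.float64(-0.0), np.float64(0.0)], 'yp': [np.float64(62.0), np.float64(-0.0), np.float64(0.0)]}
side closed [428.9  22.6  72. ] yaw -16.72 size [135.6 124. ]
{'xm': [np.float64(-56.7), np.float64(-7.23), np.float64(1.35)], 'xp': [np.float64(58.6), np.float64(6.62), np.float64(1.08)], 'ym': [np.float64(-49.7), np.float64(4.49), np.float64(1.11)], 'yp': [np.float64(49.2), np.float64(1.12), np.float64(0.36)]}
side panel [ 540.4 -335.6   50.8] yaw -4.97 size [115.3  98.9]
```

```bash
sed -i 's/dyaw=np.mean(/dyaw=np.median(/; s/it=3,v/it=5,v/' h.py
python3 - <<'E'
from h import *
I={n:np.load(n+"0.npz") for n in("top","side")}
r=np.radians
p,d=I["top"]["p"],I["top"]["d"];W=cloud("top",d);hsv=cv2.cvtColor(p,cv2.COLOR_RGB2HSV)
F=frame(r(-8.3),r(28));O=np.array([.541,-.326,.05])
q=proj("top",[O+F@[x,y,0] for x,y in((-.045,-.04),(.045,-.04),(.045,.04),(-.045,.04))])
b=np.zeros((480,640),np.uint8);cv2.fillConvexPoly(b,q.astype(np.int32),1)
q=proj("top",[O+F@[x,y,0.008] for x,y in((-.016,-.03),(.016,-.03),(.016,.03),(-.016,.03))]);cv2.fillConvexPoly(b,q.astype(np.int32),0)
q=W[(b>0)&(d>0)&(W[...,2]<.12)];A=np.c_[q[:,:2],np.ones(len(q))];s=np.linalg.lstsq(A,q[:,2],rcond=None)[0]
n=np.array([-s[0],-s[1],1]);n/=np.linalg.norm(n)
print("plane tilt",np.degrees(np.arccos(n[2])),"az",np.degrees(np.arctan2(s[1],s[0])),len(q),(A@s-q[:,2]).std())
o=np.array([.541,-.326,0]);o[2]=np.dot([o[0],o[1],1],s);print("top z at guess",o)
t=W[(d>0)&(np.abs(W[...,0]-.45)<.03)&(np.abs(W[...,1]+.15)<.04)];print("table z",t[:,2].mean(), "rim z?",np.median(W[258:262,296:300,2]))
for k in I:
    p=I[k]["p"]
    show(k+" open",rectfit(k,p,[.548,.390,.072],r(9),.0665,.062,v=1))
    show(k+" closed",rectfit(k,p,[.431,.0265,.072],r(-16.9),.0665,.062,v=1))
    show(k+" panel",rectfit(k,p,o,r(-8.5),.053,.048,r(28),v=1))
E
```

```text
plane tilt 28.270350679164885 az -8.13743688731482 1034 0.0028408892320844034
top z at guess [ 0.541      -0.326       0.04515921]
table z -0.0009894467779165473 rim z? 0.0023579796573101014
{'xm': [np.float64(-67.4), np.float64(5.73), np.float64(0.72)], 'xp': [np.float64(67.4), np.float64(-0.48), np.float64(0.15)], 'ym': [np.float64(-61.8), np.float64(0.38), np.float64(0.15)], 'yp': [np.float64(61.8), np.float64(0.44), np.float64(0.14)]}
top open [548.2 390.6  72. ] yaw 9.42 size [134.8 123.6]
{'xm': [np.float64(-67.2), np.float64(-0.0), np.float64(0.26)], 'xp': [np.float64(67.2), np.float64(-0.16), np.float64(0.25)], 'ym': [np.float64(-63.5), np.float64(0.08), np.float64(0.22)], 'yp': [np.float64(63.4), np.float64(-0.54), np.float64(0.15)]}
top closed [431.3  27.3  72. ] yaw -16.93 size [134.5 126.9]
{'xm': [np.float64(-54.7), np.float64(0.25), np.float64(2.18)], 'xp': [np.float64(54.8), np.float64(0.21), np.float64(0.21)], 'ym': [np.float64(-48.1), np.float64(-0.1), np.float64(0.18)], 'yp': [np.float64(48.0), np.float64(0.66), np.float64(0.19)]}
top panel [ 540.5 -327.9   45. ] ya
[... 261 characters left out ...]
float64(2.19)]}
side open [546.6 385.9  72. ] yaw 8.2 size [136.1 123.2]
{'xm': [np.float64(-67.8), np.float64(0.04), np.float64(0.38)], 'xp': [np.float64(67.7), np.float64(-0.15), np.float64(0.35)], 'ym': [np.float64(-62.0), np.float64(-0.0), np.float64(0.0)], 'yp': [np.float64(62.0), np.float64(-0.0), np.float64(0.0)]}
side closed [428.9  22.6  72. ] yaw -16.65 size [135.5 124. ]
{'xm': [np.float64(-57.3), np.float64(-0.19), np.float64(1.47)], 'xp': [np.float64(59.4), np.float64(-1.76), np.float64(0.6)], 'ym': [np.float64(-53.1), np.float64(-1.55), np.float64(0.25)], 'yp': [np.float64(53.1), np.float64(5.97), np.float64(0.44)]}
side panel [ 540.4 -335.2   45.6] yaw -12.1 size [116.7 106.2]
```

Top view is well defined:
- Open case at (548, 391), yaw about 9.4°.
- Closed case at (431, 27), yaw -17°.
- Panel upper-face centre at (540.5, -328, 45), yaw -8.5°, tilt 28°.

Now I'll yaw and approach above the panel rib.

Emit:
servo_tool(
  motion=[
    [-0.32, [0, 0, 0], 0.14],
    [-0.32, [0, 0, 0], 0.14],
    [-0.32, [0, 0, 0], 0.14],
    [-0.32, [0, 0, 0], 0.144],
    [-0.32, [12, -15, 5], 0],
    [-0.32, [23, -30, 10], 0],
    [-0.32, [23, -30, 10], 0],
    [-0.32, [23, -30, 10], 0],
    [-0.32, [23, -30, 10], 0],
    [-0.32, [23, -30, 10], 0],
    [-0.32, [23, -30, 10], 0],
    [-0.32, [23, -30, 10], 0],
    [-0.32, [23, -30, 10], 0],
    [-0.32, [23, -30, 10], 0],
    [-0.32, [11, -19, 8], 0],
    [-0.32, [0, 0, 0], 0],
  ],
)

```text
time: 2.1
tool_pos: [0.5362, -0.3238, 0.1997]
eef_rot: [-3.131, 0.22, 0.002]
force: [0.5, -1.6, -1.1]
grip_width: 0.0564
gripper_force: 0.0
```

```bash
cat >> h.py <<'E'
def where(pos=None,yaw=None):
    "state; with a target: shift in present tool axes (mm) and turn about tool z"
    s=get_state();R=cv2.Rodrigues(np.array(s["eef_rot"]))[0];P=np.array(s["tool_pos"]);a=np.arctan2(R[1,0],R[0,0])
    print("t",round(s["time"],2),"tcp",np.round(P*1e3,1),"xaxis",round(np.degrees(a),2),"down",np.round(R[:,2],3),"F",np.round(s["force"],2),"w",round(s["grip_width"]*1e3,1),"g",s["gripper_force"],"q",np.round(s["joint_positions"],2))
    if pos is not None:print(" shift",np.round(R.T@(np.array(pos)-P)*1e3,1),"turn",None if yaw is None else round(-((yaw-a+np.pi)%(2*np.pi)-np.pi),4))
    return P,a
E
python3 - <<'E'
from h import *
r=np.radians
where([.5346,-.327,.1225],r(-8.5))
p,d=capture("side");cv2.imwrite("pics/s1.png",cv2.resize(p[290:410,230:390,::-1],(800,600),interpolation=cv2.INTER_CUBIC))
E
```

```text
t 2.1 tcp [ 536.2 -323.8  199.7] xaxis -8.03 down [-0.001  0.003 -1.   ] F [ 0.52 -1.61 -1.13] w 56.4 g 0.0 q [ 0.66  0.35 -0.2   1.63  0.07  1.17 -1.26]
 shift [-1.1  3.6 77.2] turn 0.0081
```

View pics/s1.png

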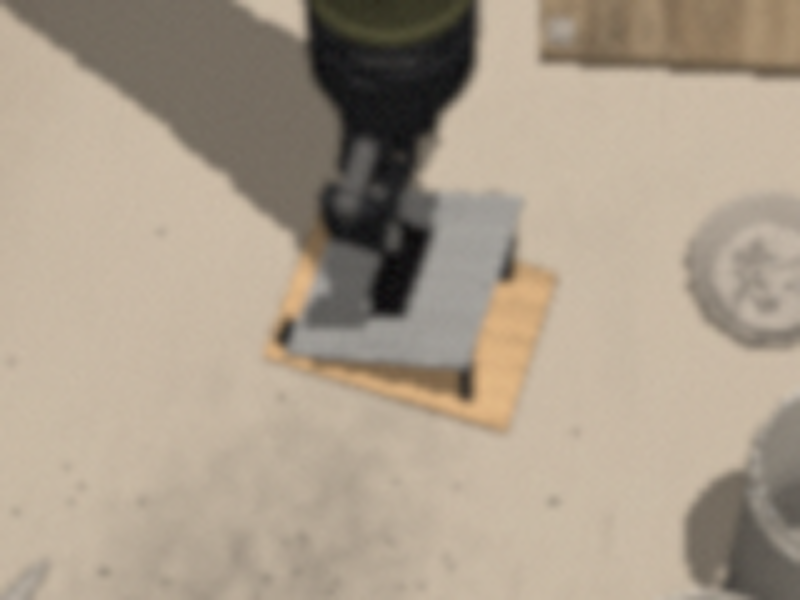

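The side crop shows the open fingers above and just short of the rib at crop (405,270), with the panel undisturbed on the rest. The two cameras disagree by about 4.7 mm in y, so I'll aim midway. Descending.

Emit:
servo_tool(
  motion=[
    [-0.32, [-1, 5, 15], 0.008],
    [-0.32, [0, 0, 20], 0],
    [-0.32, [0, 0, 20], 0],
    [-0.32, [0, 0, 12], 0],
    [-0.32, [0, 0, 6], 0],
    [-0.32, [0, 0, 1], 0],
    [-0.32, [0, 0, 1], 0],
    [-0.32, [0, 0, 1], 0],
    [-0.32, [0, 0, 0], 0],
  ],
)

```text
time: 3.28
tool_pos: [0.5333, -0.3328, 0.1253]
eef_rot: [3.132, -0.245, 0.001]
force: [-0.3, 0.5, -0.2]
grip_width: 0.0561
gripper_force: 0.0
```

Run:
```python
from h import *
where([.5346,-.329,.122])
p,d=capture("side");q=capture("top")[0]
a=cv2.resize(p[310:390,265:365,::-1],(400,320),interpolation=cv2.INTER_CUBIC);b=cv2.resize(q[205:285,430:530,::-1],(400,320),interpolation=cv2.INTER_CUBIC)
cv2.imwrite("pics/s2.png",np.hstack([a,b]))
```

```text
t 3.27 tcp [ 533.3 -332.8  125.3] xaxis -8.94 down [ 0. -0. -1.] F [-0.31  0.55 -0.24] w 56.1 g 0.0 q [ 0.67  0.42 -0.19  1.69  0.09  1.03 -1.28]
 shift [ 0.7 -3.9  3.3] turn None
```

View pics/s2.png

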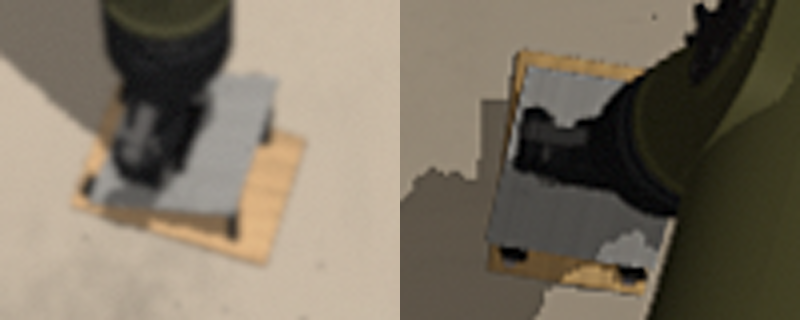

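The fingers straddle the rib with no contact yet. They sit about 4 mm too far in -y because the arm had not settled earlier. I'll correct, go 3 mm lower and close.

Emit:
servo_tool(
  motion=[
    [-0.32, [1, -4, 0], -0.007],
    [-0.32, [0, 0, 1], 0],
    [-0.32, [0, 0, 1], 0],
    [-0.32, [0, 0, 1], 0],
    [-0.32, [0, 0, 0], 0],
    [-0.2, [0, 0, 0], 0],
    [-0.1, [0, 0, 0], 0],
    [0.0, [0, 0, 0], 0],
    [0.1, [0, 0, 0], 0],
    [0.1, [0, 0, 0], 0],
    [0.1, [0, 0, 0], 0],
  ],
)

```text
time: 4.75
tool_pos: [0.5348, -0.329, 0.1225]
eef_rot: [3.133, -0.234, 0.0]
force: [-2.0, 0.9, 6.4]
grip_width: 0.0415
gripper_force: 60.2
```

Emit:
servo_tool(
  motion=[
    [0.3, [0, 0, -1], 0],
    [0.3, [0, 0, -2], 0],
    [0.3, [0, 0, -4], 0],
    [0.3, [0, 0, -8], 0],
    [0.3, [0, 0, -15], 0],
    [0.3, [0, 0, -25], 0],
    [0.3, [0, 0, -35], 0],
    [0.3, [0, 0, -35], 0],
    [0.3, [0, 0, -30], 0],
    [0.3, [0, 0, -15], 0],
    [0.3, [0, 0, 0], 0],
    [0.3, [0, 0, 0], 0],
  ],
)

```text
time: 6.25
tool_pos: [0.5343, -0.3286, 0.2905]
eef_rot: [-3.132, 0.234, 0.003]
force: [-0.5, 0.1, -1.7]
grip_width: 0.0414
gripper_force: 60.9
```

Run:
```python
from h import *
where()
p,d=capture("side");q,e=capture("top");np.savez("lift.npz",p=p,d=d,q=q,e=e)
c=np.round(proj("side",[.535,-.329,.21])[0]).astype(int);k=np.round(proj("top",[.535,-.329,.21])[0]).astype(int);print(c,k)
a=cv2.resize(p[c[1]-50:c[1]+50,c[0]-50:c[0]+50,::-1],(400,400),interpolation=cv2.INTER_CUBIC);b=cv2.resize(q[k[1]-50:k[1]+50,k[0]-50:k[0]+50,::-1],(400,400),interpolation=cv2.INTER_CUBIC)
cv2.imwrite("pics/s3.png",np.hstack([a,b]))
```

```text
t 6.25 tcp [ 534.3 -328.6  290.5] xaxis -8.54 down [-0.002  0.001 -1.   ] F [-0.54  0.07 -1.65] w 41.4 g 60.86196541786194 q [ 0.67  0.29 -0.2   1.52  0.06  1.34 -1.25]
[308 312] [500 239]
```

View pics/s3.png

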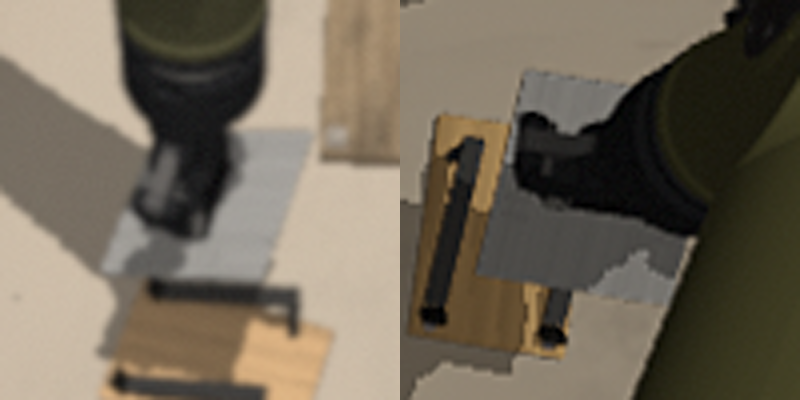

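The panel is held off the rest (side crop: panel corners at about (310,130) and (100,270)). Now I'll measure its tilt from the depth and its pose relative to the tool.

```bash
cat >> h.py <<'E'
def panelplane(n,img,d,c,zr,rad=.075):
    "plane of bright grey panel surface near c in the cloud"
    W=cloud(n,d);h=cv2.cvtColor(img,cv2.COLOR_RGB2HSV)
    m=(d>0)&(h[...,1]<45)&(h[...,2]>60)&(np.hypot(W[...,0]-c[0],W[...,1]-c[1])<rad)&(W[...,2]>zr[0])&(W[...,2]<zr[1])
    m=cv2.erode(m.astype(np.uint8),np.ones((3,3)));nl,lab,st,_=cv2.connectedComponentsWithStats(m);m=lab==1+st[1:,4].argmax()
    q=W[m]
    for _ in range(6):
        A=np.c_[q[:,:2]-c[:2],np.ones(len(q))];s=np.linalg.lstsq(A,q[:,2],rcond=None)[0];e=np.abs(A@s-q[:,2]);q=q[e<=max(.003,2*np.median(e))]
    print(n,"tilt",round(np.degrees(np.arctan(np.hypot(*s[:2]))),2),"az",round(np.degrees(np.arctan2(s[1],s[0])),1),"z at c",round(s[2]*1e3,1),"n",len(q),"rms",round(e.std()*1e3,2))
    return s
E
python3 - <<'E'
from h import *
z=np.load("lift.npz");c=np.array([.5343,-.3286])
for n,i,d in(("side","p","d"),("top","q","e")):
    s=panelplane(n,z[i],z[d],c,(.17,.26))
E
```

```text
side tilt 27.89 az -8.6 z at c 211.5 n 700 rms 0.78
top tilt 27.49 az -8.2 z at c 209.8 n 636 rms 0.79
```

Tilt held at about 27.7°, yaw -8.4°. Next I'll measure the panel's edges relative to the tool, and the open case, in the same views.

```bash
cat >> h.py <<'E'
def line(n,g,A,B,o,F,lo=.12,hi=.88,half=4):
    "edge AB measured, in frame F at o lying in plane through A normal F z: (offset mm, slope deg, rms mm)"
    P=(plane_ray(n,edge(n,g,A,B,half,lo,hi),A,F[:,2])-o)@F;k=0 if abs((B-A)@F[:,1])>abs((B-A)@F[:,0]) else 1
    a,b=P[:,1-k],P[:,k];f=np.polyfit(a,b,1)
    for _ in range(3):
        r=np.abs(b-np.polyval(f,a));kk=r<=max(.0007,1.5*np.median(r));f=np.polyfit(a[kk],b[kk],1)
    e=b-np.polyval(f,a);mid=(A+B)/2-o;return round(1e3*np.polyval(f,mid@F[:,1-k]),2),round(np.degrees(f[0]),2),round(1e3*e[kk].std(),2),int(kk.sum())
E
python3 - <<'E'
from h import *
r=np.radians;z=np.load("lift.npz");g={n:cv2.cvtColor(z[i],cv2.COLOR_RGB2GRAY) for n,i in(("side","p"),("top","q"))}
# panel, frame at upper face centre assumed: TCP + 6mm uphill
F=frame(r(-8.5),r(27.7));Fz=frame(r(-8.5));T=np.array([.5343,-.3286,.2905]);
for zf in(.2098,.2115):
    o=np.array([T[0],T[1],zf])+F[:,0]*.006/np.cos(r(27.7));C=lambda x,y:o+F@[x,y,0]
    print("top front",line("top",g["top"],C(-.053,-.048),C(-.053,.048),o,F,.45,.9),"rear",line("top",g["top"],C(.053,-.048),C(.053,.048),o,F,.6,.93),"+y",line("top",g["top"],C(-.053,.048),C(.053,.048),o,F,.1,.4),line("top",g["top"],C(-.053,.048),C(.053,.048),o,F,.85,.95))
    print("side rear",line("side",g["side"],C(.053,-.048),C(.053,.048),o,F,.1,.9),"-y",line("side",g["side"],C(-.053,-.048),C(.053,-.048),o,F,.1,.9),"+y",line("side",g["side"],C(-.053,.048),C(.053,.048),o,F,.65,.9))
# open case
for n,c0 in(("top",[.5482,.3906,0]),("side",[.5465,.386,0])):
  c0=np.array(c0)
  for y0 in(8.6,9.2):
    G=frame(r(y0));D=lambda x,y,zz:c0+G@[x/1e3,y/1e3,zz/1e3];L=lambda a,b,lo=.12,hi=.88,h=3:line(n,g[n],D(*a),D(*b),c0,G,lo,hi,h)
    print(n,y0,"ym",L((-66,-62,72),(66,-62,72)),"yp",L((-66,62,72),(66,62,72)),"xp",L((66.5,-62,72),(66.5,62,72)),"xm",L((-66.5,-62,72),(-66.5,62,72)),"xm out",L((-66.5,44,72),(-66.5,62,72),.05,.95))
    print("   inner yp",L((-40,50,72),(54,50,72)),"inner ym",L((-40,-50,72),(54,-50,72)),"inner xp",L((54.5,-50,72),(54.5,50,72)),"lip edge",L((-46.5,-40,79.5),(-46.5,40,79.5)),"lip y+",L((-54,40,79.5),(-47,40,79.5)),"lip y-",L((-54,-40,79.5),(-47,-40,79.5)))
E
```

```text
top front (np.float64(-54.0), np.float64(-0.82), np.float64(0.31), 25) rear (np.float64(53.26), np.float64(-0.22), np.float64(0.23), 30) +y (np.float64(53.4), np.float64(5.86), np.float64(0.36), 21) (np.float64(53.78), np.float64(-1.0), np.float64(0.23), 30)
side rear (np.float64(54.07), np.float64(-1.64), np.float64(0.33), 27) -y (np.float64(-50.94), np.float64(0.65), np.float64(0.29), 22) +y (np.float64(50.78), np.float64(-0.07), np.float64(0.0), 30)
top front (np.float64(-54.05), np.float64(-1.65), np.float64(0.24), 28) rear (np.float64(52.76), np.float64(-0.05), np.float64(0.24), 30) +y (np.float64(53.79), np.float64(5.73), np.float64(0.37), 21) (np.float64(53.7), np.float64(-0.43), np.float64(0.22), 30)
side rear (np.float64(54.36), np.float64(-1.39), np.float64(0.27), 26) -y (np.float64(-51.95), np.float64(0.8), np.float64(0.33), 26) +y (np.float64(48.68), np.float64(2.12), np.float64(0.17), 30)
top 8.6 ym (np.float64(-61.73), np.float64(0.45), np.float64(0.14), 30) yp (np.float64(61.84), np.float64(0.59), np.float64(0.16), 30) xp (np.float64(67.4), np.float64(-0.48), np.float6
[... 2086 characters left out ...]
-0.43), np.float64(0.31), 30) yp (np.float64(64.35), np.float64(1.37), np.float64(0.33), 19) xp (np.float64(67.99), np.float64(1.21), np.float64(0.2), 24) xm (np.float64(-68.65), np.float64(4.41), np.float64(0.61), 21) xm out (np.float64(-65.18), np.float64(1.84), np.float64(0.37), 30)
   inner yp (np.float64(52.4), np.float64(-0.0), np.float64(0.0), 30) inner ym (np.float64(-50.35), np.float64(17.73), np.float64(2.04), 18) inner xp (np.float64(49.15), np.float64(-0.98), np.float64(0.21), 30) lip edge (np.float64(-46.9), np.float64(-3.1), np.float64(0.34), 23) lip y+ (np.float64(43.89), np.float64(14.59), np.float64(0.34), 30) lip y- (np.float64(-47.88), np.float64(0.0), np.float64(0.0), 30)
```

Run:
```python
from h import *
r=np.radians
F=frame(r(-8.5),r(27.7));T=np.array([.5343,-.3286,.2105])+F[:,0]*.006
C=[T+F@[x,y,0] for x,y in((.053,.048),(-.053,.048),(-.053,-.048),(.053,-.048))]
print("pred top",np.round(proj("top",C),1).tolist(),"obs ++(480.8,206.5) -+(469.5,257.8)")
print("pred side",np.round(proj("side",C),1).tolist(),"obs ++(336,294.5) +-(324.2,332) --(283.5,330)")
for n,ob in(("top",[(480.8,206.5),(469.5,257.8)]),("side",[(336,294.5),(324.2,332),(283.5,330)])):
    print(n,np.round(1e3*((plane_ray(n,ob,T,F[:,2])-T)@F),1).tolist())
```

```text
pred top [[482.8, 205.9], [469.9, 257.2], [518.4, 265.2], [532.9, 214.1]] obs ++(480.8,206.5) -+(469.5,257.8)
pred side [[336.2, 294.2], [297.6, 294.0], [283.3, 329.2], [323.1, 331.2]] obs ++(336,294.5) +-(324.2,332) --(283.5,330)
top [[51.3, 51.5, 0.0], [-54.5, 48.5, 0.0]]
side [[52.7, 47.3, -0.0], [56.5, -49.8, -0.0], [-51.5, -50.1, 0.0]]
```

The corner check gives camera y biases of roughly +2 mm (top) and -2 mm (side), so the case is near (548.5, 388.5), yaw 9.15°. I'll carry the panel high to above the case.

Emit:
servo_tool(
  motion=[
    [0.3, [0, 0, 0], -0.077],
    [0.3, [0, 0, 0], -0.077],
    [0.3, [0, 0, 0], -0.077],
    [0.3, [0, 0, 0], -0.077],
    [0.3, [2.7, -15, 0], 0],
    [0.3, [4.5, -25, 0], 0],
    [0.3, [7.1, -40, 0], 0],
    [0.3, [7.1, -40, 0], 0],
    [0.3, [7.1, -40, 0], 0],
    [0.3, [7.1, -40, 0], 0],
    [0.3, [7.1, -40, 0], 0],
    [0.3, [7.1, -40, 0], 0],
    [0.3, [7.1, -40, 0], 0],
    [0.3, [7.1, -40, 0], 0],
    [0.3, [7.1, -40, 0], 0],
    [0.3, [7.1, -40, 0], 0],
    [0.3, [7.1, -40, 0], 0],
    [0.3, [7.1, -40, 0], 0],
    [0.3, [7.1, -40, 0], 0],
    [0.3, [7.1, -40, 0], 0],
  ],
)

```text
time: 8.85
tool_pos: [0.5431, 0.2834, 0.292]
eef_rot: [3.131, 0.251, -0.0]
force: [0.3, 0.4, -1.4]
grip_width: 0.0416
gripper_force: 60.9
```

Emit:
servo_tool(
  motion=[
    [0.3, [7.1, -40, 0], 0],
    [0.3, [5, -30, 0], 0],
    [0.3, [4, -20, 0], 0],
    [0.3, [3.2, -15.8, 0], 0],
    [0.3, [0, 0, 10], 0],
    [0.3, [0, 0, 20], 0],
    [0.3, [0, 0, 20], 0],
    [0.3, [0, 0, 20], 0],
    [0.3, [0, 0, 10], 0],
    [0.3, [0, 0, 0], 0],
    [0.3, [0, 0, 0], 0],
    [0.3, [0, 0, 0], 0],
  ],
)

```text
time: 10.35
tool_pos: [0.5478, 0.3883, 0.2129]
eef_rot: [-3.131, -0.249, -0.002]
force: [-0.8, -0.3, -1.0]
grip_width: 0.0416
gripper_force: 61.0
```

Run:
```python
from h import *
r=np.radians
P,a=where([.5464,.3882,.2105],r(9.15))
p,d=capture("side");q,e=capture("top");np.savez("pre.npz",p=p,d=d,q=q,e=e)
for n,i,dd in(("side",p,d),("top",q,e)):
    panelplane(n,i,dd,P[:2],(.085,.2))
c=np.round(proj("side",[.548,.389,.11])[0]).astype(int);k=np.round(proj("top",[.548,.389,.11])[0]).astype(int);print(c,k)
A=cv2.resize(p[c[1]-35:c[1]+35,c[0]-35:c[0]+35,::-1],(400,400),interpolation=cv2.INTER_CUBIC);B=cv2.resize(q[k[1]-45:k[1]+45,k[0]-45:k[0]+45,::-1],(400,400),interpolation=cv2.INTER_CUBIC)
cv2.imwrite("pics/s4.png",np.hstack([A,B]))
```

```text
t 10.35 tcp [547.8 388.3 212.9] xaxis 9.1 down [ 0.001  0.001 -1.   ] F [-0.84 -0.35 -1.05] w 41.6 g 60.95322132110596 q [-0.19  0.49 -0.63  1.49  0.3   1.26 -2.27]
 shift [-1.4 -0.1  2.4] turn -0.0008
side tilt 28.57 az 8.4 z at c 133.5 n 300 rms 0.85
top tilt 26.0 az 9.0 z at c 131.3 n 161 rms 0.86
[353 130] [147 234]
```

View pics/s4.png

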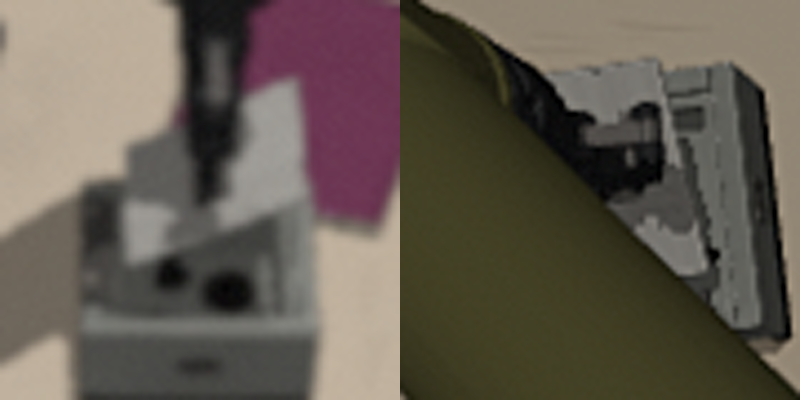

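The side crop shows the tilted panel over the case: corners (298,78), (312,198), (128,265), with the recess and parts below. The top crop shows the panel's -y edge from (660,60) to (705,275), inside the right rim. Now the relative position, camera by camera.

Run:
```python
from h import *
r=np.radians
F=frame(r(9.1),r(27.8));G=frame(r(9.15));T=np.array([.5478,.3883,.1324])
for n,c,ob in(("top",(.5489,.3908,0),[(160.5,202.5),(170.6,250.9)]),("side",(.548,.386,0),[(370.2,108.7),(372.6,129.7),(340.4,141.4),(340.2,120.9)])):
    Q=plane_ray(n,ob,T,F[:,2]);print(n,"in case",np.round(1e3*((Q-c)@G),1).tolist(),"in panel",np.round(1e3*((Q-T-F[:,0]*.0068)@F),1).tolist())
z=np.load("pre.npz");g={n:cv2.cvtColor(z[i],cv2.COLOR_RGB2GRAY) for n,i in(("side","p"),("top","q"))}
# calipers with small windows from observed corners
for n,c,(a,b) in(("top",(.5489,.3908,0),((160.5,202.5),(170.6,250.9))),("side",(.548,.386,0),((372.6,129.7),(340.4,141.4)))):
    A,B=plane_ray(n,[a,b],T,F[:,2]);print(n,"-y edge in panel frame",line(n,g[n],A,B,T,F,.1,.9,2.5))
    c=np.array(c);D=lambda x,y:c+G@[x,y,.072];print("   rim -y",line(n,g[n],D(-.066,-.062),D(.066,-.062),c,G,.15,.9,2.5))
```

```text
top in case [[49.1, -50.0, 159.1], [-45.0, -47.2, 109.5]] in panel [[50.5, -47.6, 0.0], [-56.0, -45.0, 0.0]]
side in case [[53.5, 46.8, 160.5], [56.1, -51.2, 161.9], [-40.4, -49.5, 111.0], [-39.8, 44.8, 111.3]] in panel [[53.4, 44.5, 0.0], [56.4, -53.5, 0.0], [-52.7, -51.8, -0.0], [-52.0, 42.5, -0.0]]
top -y edge in panel frame (np.float64(-46.21), np.float64(0.67), np.float64(0.23), 30)
   rim -y (np.float64(-61.91), np.float64(0.29), np.float64(0.16), 30)
side -y edge in panel frame (np.float64(-51.17), np.float64(2.07), np.float64(0.35), 25)
   rim -y (np.float64(-61.81), np.float64(-0.63), np.float64(0.32), 27)
```

The panel sits about 1 mm toward -y in the case frame, and its front edge is about 4 mm clear of the lip. I'll correct y slightly and descend toward contact.

Emit:
servo_tool(
  motion=[
    [0.3, [1, -1, 5], 0],
    [0.3, [0, 0, 10], 0],
    [0.3, [0, 0, 10], 0],
    [0.3, [0, 0, 5], 0],
    [0.3, [0, 0, 2], 0],
    [0.3, [0, 0, 0], 0],
    [0.3, [0, 0, 0], 0],
    [0.3, [0, 0, 0], 0],
  ],
)

```text
time: 11.45
tool_pos: [0.5484, 0.3892, 0.1802]
eef_rot: [-3.132, -0.249, -0.001]
force: [-1.0, 0.2, -1.4]
grip_width: 0.0415
gripper_force: 61.0
```

Run:
```python
from h import *
G=frame(np.radians(9.15));P,a=where()
print("tcp in case",np.round(1e3*((P-[.5485,.3892,0])@G),1))
p,d=capture("side");q,e=capture("top")
for n,i,dd in(("side",p,d),("top",q,e)): panelplane(n,i,dd,P[:2],(.076,.16))
```

```text
t 11.45 tcp [548.4 389.2 180.2] xaxis 9.1 down [ 0.001  0.    -1.   ] F [-0.99  0.21 -1.44] w 41.5 g 60.955950021743774 q [-0.2   0.52 -0.62  1.52  0.32  1.2  -2.28]
tcp in case [-1.000e-01 -0.000e+00  1.802e+02]
side tilt 27.6 az 7.2 z at c 100.9 n 264 rms 0.8
top tilt 30.18 az 6.2 z at c 96.7 n 124 rms 0.77
```

Emit:
servo_tool(
  motion=[
    [0.3, [0, 0, 1.5], 0],
    [0.3, [0, 0, 1.5], 0],
    [0.3, [0, 0, 1.5], 0],
    [0.3, [0, 0, 1.5], 0],
    [0.3, [0, 0, 0], 0],
    [0.3, [0, 0, 0], 0],
  ],
)

```text
time: 12.3
tool_pos: [0.5483, 0.389, 0.1739]
eef_rot: [3.132, 0.249, -0.0]
force: [-0.4, 0.4, -2.2]
grip_width: 0.0417
gripper_force: 61.0
```

Emit:
servo_tool(
  motion=[
    [0.3, [0, 0, 1], 0],
    [0.3, [0, 0, 1], 0],
    [0.3, [0, 0, 0], 0],
    [0.3, [0, 0, 0], 0],
  ],
)

```text
time: 12.8
tool_pos: [0.5483, 0.389, 0.1719]
eef_rot: [3.132, 0.249, -0.0]
force: [-0.3, 0.4, -1.6]
grip_width: 0.0413
gripper_force: 61.0
```

Emit:
servo_tool(
  motion=[
    [0.3, [0, 0, 1], 0],
    [0.3, [0, 0, 0], 0],
    [0.3, [0, 0, 0], 0],
  ],
)

```text
time: 13.18
tool_pos: [0.5483, 0.389, 0.1708]
eef_rot: [3.132, 0.249, -0.0]
force: [0.8, -0.0, -2.3]
grip_width: 0.0414
gripper_force: 61.0
```

Emit:
servo_tool(
  motion=[
    [0.3, [0, 0, 1], 0],
    [0.3, [0, 0, 0], 0],
    [0.3, [0, 0, 0], 0],
  ],
)

```text
time: 13.55
tool_pos: [0.5483, 0.3891, 0.1699]
eef_rot: [-3.132, -0.249, -0.0]
force: [-0.6, 0.1, 0.2]
grip_width: 0.0412
gripper_force: 61.0
```

Emit:
servo_tool(
  motion=[
    [0.3, [0, 0, 0.7], 0],
    [0.3, [0, 0, 0], 0],
    [0.3, [0, 0, 0], 0],
  ],
)

```text
time: 13.92
tool_pos: [0.5485, 0.3891, 0.1694]
eef_rot: [-3.132, -0.249, -0.001]
force: [0.3, 1.0, -0.2]
grip_width: 0.0413
gripper_force: 61.1
```

Light contact with the ledge, right at the expected height. I'll lift 0.6 mm and slide under the lip.

Emit:
servo_tool(
  motion=[
    [0.3, [0, 0, -0.6], 0],
    [0.3, [-2, 0, 0], 0],
    [0.3, [-2, 0, 0], 0],
    [0.3, [-2, 0, 0], 0],
    [0.3, [-1, 0, 0], 0],
    [0.3, [0, 0, 0], 0],
    [0.3, [0, 0, 0], 0],
  ],
)

```text
time: 14.8
tool_pos: [0.5431, 0.388, 0.1709]
eef_rot: [-3.131, -0.248, -0.006]
force: [4.6, 0.7, 2.1]
grip_width: 0.0414
gripper_force: 61.5
```

Emit:
servo_tool(
  motion=[
    [0.3, [-1, 0, 0], 0],
    [0.3, [-1, 0, 0], 0],
    [0.3, [-1, 0, 0], 0],
    [0.3, [0, 0, 0], 0],
    [0.3, [0, 0, 0], 0],
  ],
)

```text
time: 15.42
tool_pos: [0.5417, 0.3877, 0.1719]
eef_rot: [-3.13, -0.247, -0.012]
force: [7.3, 0.3, 3.8]
grip_width: 0.0417
gripper_force: 61.7
```

Emit:
servo_tool(
  motion=[
    [0.3, [-1, 0, 0], 0],
    [0.3, [-0.5, 0, 0], 0],
    [0.3, [0, 0, 0], 0],
    [0.3, [0, 0, 0], 0],
  ],
)

```text
time: 15.92
tool_pos: [0.541, 0.3875, 0.1725]
eef_rot: [-3.129, -0.246, -0.015]
force: [8.7, 1.3, 5.1]
grip_width: 0.0416
gripper_force: 61.9
```

The push meets resistance early (+x and +z force), with something catching at the front edge. I'll back off and look.

Emit:
servo_tool(
  motion=[
    [0.3, [2, 0, 0], 0],
    [0.3, [2, 0, 0], 0],
    [0.3, [2, 0, 0], 0],
    [0.3, [0, 0, 0], 0],
    [0.3, [0, 0, 0], 0],
  ],
)

```text
time: 16.55
tool_pos: [0.5437, 0.3882, 0.1704]
eef_rot: [-3.131, -0.248, -0.003]
force: [5.2, 0.8, 3.5]
grip_width: 0.0416
gripper_force: 61.5
```

Run:
```python
from h import *
G=frame(np.radians(9.15));P,a=where()
print("tcp in case",np.round(1e3*((P-[.5485,.3892,0])@G),1))
p,d=capture("side");q,e=capture("top");np.savez("hook.npz",p=p,d=d,q=q,e=e)
for n,i,dd in(("side",p,d),("top",q,e)):
    try: panelplane(n,i,dd,P[:2],(.08,.16))
    except Exception as x: print(x)
c=np.round(proj("side",[.548,.389,.09])[0]).astype(int);k=np.round(proj("top",[.548,.389,.09])[0]).astype(int);print(c,k)
A=cv2.resize(p[c[1]-35:c[1]+35,c[0]-35:c[0]+35,::-1],(400,400),interpolation=cv2.INTER_CUBIC);B=cv2.resize(q[k[1]-45:k[1]+45,k[0]-45:k[0]+45,::-1],(400,400),interpolation=cv2.INTER_CUBIC)
cv2.imwrite("pics/s5.png",np.hstack([A,B]))
```

```text
t 16.55 tcp [543.7 388.2 170.4] xaxis 9.07 down [ 0.002  0.001 -1.   ] F [5.2  0.83 3.46] w 41.6 g 61.48154854774475 q [-0.2   0.52 -0.62  1.54  0.32  1.18 -2.29]
tcp in case [ -4.9  -0.3 170.4]
side tilt 29.01 az 7.3 z at c 90.2 n 160 rms 0.8
top tilt 28.84 az 7.8 z at c 89.3 n 112 rms 0.79
[353 135] [150 235]
```

View pics/s5.png

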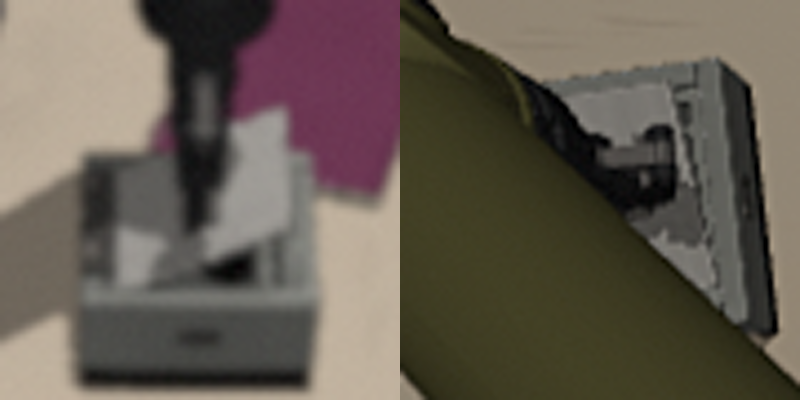

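The side crop shows the panel's front edge right at the lip's rear edge (crop x≈115). Tilt is still about 29°. By geometry the front lower corner is just below the ledge top and is catching on the ledge's inner edge. I'll raise 2 mm and retry.

Emit:
servo_tool(
  motion=[
    [0.3, [1.5, 0, 0], 0],
    [0.3, [0, 0, -1], 0],
    [0.3, [0, 0, -1], 0],
    [0.3, [0, 0, 0], 0],
    [0.3, [0, 0, 0], 0],
  ],
)

```text
time: 17.27
tool_pos: [0.5429, 0.3884, 0.1707]
eef_rot: [3.13, 0.251, -0.005]
force: [0.2, 0.2, -0.8]
grip_width: 0.0416
gripper_force: 61.0
```

Emit:
servo_tool(
  motion=[
    [0.3, [-1, 0, 0], 0],
    [0.3, [-1, 0, 0], 0],
    [0.3, [-1, 0, 0], 0],
    [0.3, [0, 0, 0], 0],
    [0.3, [0, 0, 0], 0],
  ],
)

```text
time: 17.9
tool_pos: [0.5414, 0.3879, 0.1718]
eef_rot: [3.132, 0.249, 0.0]
force: [-1.1, -0.1, -1.6]
grip_width: 0.0413
gripper_force: 61.0
```

Emit:
servo_tool(
  motion=[
    [0.3, [-1, 0, 0], 0],
    [0.3, [-1, 0, 0], 0],
    [0.3, [-1, 0, 0], 0],
    [0.3, [0, 0, 0], 0],
    [0.3, [0, 0, 0], 0],
  ],
)

```text
time: 18.52
tool_pos: [0.5384, 0.3875, 0.1718]
eef_rot: [3.132, 0.249, 0.0]
force: [0.1, -0.1, -2.1]
grip_width: 0.0415
gripper_force: 61.0
```

Emit:
servo_tool(
  motion=[
    [0.3, [-1, 0, 0], 0],
    [0.3, [-1, 0, 0], 0],
    [0.3, [0, 0, 0], 0],
    [0.3, [0, 0, 0], 0],
  ],
)

```text
time: 19.02
tool_pos: [0.5366, 0.3871, 0.1719]
eef_rot: [-3.132, -0.249, -0.001]
force: [0.1, 0.1, -1.1]
grip_width: 0.0415
gripper_force: 61.0
```

Emit:
servo_tool(
  motion=[
    [0.3, [-1, 0, 0], 0],
    [0.3, [0, 0, 0], 0],
    [0.3, [0, 0, 0], 0],
  ],
)

```text
time: 19.4
tool_pos: [0.5361, 0.387, 0.1721]
eef_rot: [-3.131, -0.249, -0.002]
force: [2.2, 0.6, 0.1]
grip_width: 0.0414
gripper_force: 61.2
```

The panel slid under the lip and the front wall contact came at x = -12.6 mm, as predicted. It is hooked. Next I'll lower along the arc about the front edge.

Emit:
servo_tool(
  motion=[
    [0.3, [0.5, 0, 1], 0],
    [0.3, [0, 0, 0.7], 0],
    [0.3, [1.2, 0, 1.5], 0],
    [0.3, [1.2, 0, 1.5], 0],
    [0.3, [1.2, 0, 1.5], 0],
    [0.3, [1.2, 0, 1.5], 0],
    [0.3, [0, 0, 0], 0],
    [0.3, [0, 0, 0], 0],
  ],
)

```text
time: 20.4
tool_pos: [0.541, 0.3879, 0.165]
eef_rot: [-3.132, -0.249, -0.001]
force: [4.1, -1.6, 6.2]
grip_width: 0.0416
gripper_force: 61.2
```

```bash
cat >> h.py <<'E'
def look(zr):
    G=frame(np.radians(9.15));P,a=where();print("tcp in case",np.round(1e3*((P-[.5485,.3892,0])@G),1))
    for n in("side","top"):
        p,d=capture(n)
        try: panelplane(n,p,d,P[:2],zr)
        except Exception as x: print(n,"no plane")
E
python3 -c "
from h import *
look((.074,.16))"
```

```text
t 20.4 tcp [541.  387.9 165. ] xaxis 9.09 down [ 0.001  0.    -1.   ] F [ 4.07 -1.56  6.2 ] w 41.6 g 61.19239926338196 q [-0.2   0.52 -0.62  1.55  0.32  1.17 -2.29]
tcp in case [-7.60e+00 -1.00e-01  1.65e+02]
side tilt 20.63 az 8.2 z at c 86.5 n 192 rms 0.77
top tilt 16.79 az 5.1 z at c 87.9 n 125 rms 0.75
```

Tilt is down to about 20° at 6 N, pivoting as planned. Continuing.

Emit:
servo_tool(
  motion=[
    [0.3, [1, 0, 1.6], 0],
    [0.3, [1, 0, 1.6], 0],
    [0.3, [1, 0, 1.6], 0],
    [0.3, [1, 0, 1.7], 0],
    [0.3, [0.9, 0, 1.7], 0],
    [0.3, [0, 0, 0], 0],
    [0.3, [0, 0, 0], 0],
  ],
)

```text
time: 21.38
tool_pos: [0.5465, 0.3889, 0.1572]
eef_rot: [-3.131, -0.249, -0.004]
force: [2.9, -1.0, 7.4]
grip_width: 0.0417
gripper_force: 62.1
```

Emit:
servo_tool(
  motion=[
    [0.3, [0.6, 0, 1.4], 0],
    [0.3, [0.6, 0, 1.4], 0],
    [0.3, [0.6, 0, 1.4], 0],
    [0.3, [0, 0, 0], 0],
    [0.3, [0, 0, 0], 0],
  ],
)

```text
time: 22.0
tool_pos: [0.5485, 0.3893, 0.1532]
eef_rot: [-3.131, -0.249, -0.005]
force: [4.4, -0.3, 7.5]
grip_width: 0.0412
gripper_force: 62.7
```

```bash
python3 -c "
from h import *
look((.06,.14))"
```

```text
t 22.0 tcp [548.5 389.3 153.2] xaxis 9.09 down [ 0.003  0.001 -1.   ] F [ 4.43 -0.29  7.45] w 41.2 g 62.741936445236206 q [-0.2   0.55 -0.61  1.54  0.34  1.16 -2.29]
tcp in case [0.000e+00 1.000e-01 1.532e+02]
side tilt 6.36 az 14.3 z at c 75.3 n 340 rms 0.85
top tilt 8.0 az 93.9 z at c 78.7 n 242 rms 0.85
```

Emit:
servo_tool(
  motion=[
    [0.3, [0.4, 0, 1.2], 0],
    [0.3, [0.3, 0, 1.2], 0],
    [0.3, [0.3, 0, 1.2], 0],
    [0.3, [0, 0, 1.0], 0],
    [0.3, [0, 0, 0], 0],
    [0.3, [0, 0, 0], 0],
  ],
)

```text
time: 22.85
tool_pos: [0.5495, 0.3895, 0.1485]
eef_rot: [-3.13, -0.248, -0.005]
force: [4.1, 0.5, 6.8]
grip_width: 0.0415
gripper_force: 63.7
```

```bash
python3 -c "
from h import *
look((.06,.14))"
```

```text
t 22.85 tcp [549.5 389.5 148.5] xaxis 9.07 down [ 0.003  0.002 -1.   ] F [4.05 0.53 6.8 ] w 41.5 g 63.74083757400513 q [-0.2   0.55 -0.61  1.54  0.34  1.15 -2.3 ]
tcp in case [  1.1   0.2 148.5]
side tilt 1.81 az -22.9 z at c 71.2 n 395 rms 0.8
top tilt 1.41 az -3.0 z at c 70.4 n 338 rms 0.81
```

Emit:
servo_tool(
  motion=[
    [0.3, [0.1, 0, 1], 0],
    [0.3, [0, 0, 1], 0],
    [0.3, [0, 0, 0], 0],
    [0.3, [0, 0, 0], 0],
  ],
)

```text
time: 23.45
tool_pos: [0.55, 0.3895, 0.1466]
eef_rot: [-3.13, -0.248, -0.006]
force: [5.1, -0.5, 6.4]
grip_width: 0.0418
gripper_force: 64.2
```

Emit:
servo_tool(
  motion=[
    [0.3, [0, 0, 1.5], 0],
    [0.3, [0, 0, 1.5], 0],
    [0.3, [0, 0, 0], 0],
    [0.3, [0, 0, 0], 0],
  ],
)

```text
time: 23.95
tool_pos: [0.5501, 0.3896, 0.1461]
eef_rot: [-3.131, -0.248, -0.007]
force: [1.2, -2.9, 18.2]
grip_width: 0.0417
gripper_force: 65.3
```

```bash
python3 -c "
from h import *
look((.06,.14))"
```

```text
t 23.95 tcp [550.1 389.6 146.1] xaxis 9.06 down [ 0.004  0.001 -1.   ] F [ 1.16 -2.89 18.2 ] w 41.7 g 65.30099987983704 q [-0.2   0.56 -0.61  1.54  0.34  1.14 -2.3 ]
tcp in case [  1.6   0.2 146.1]
side tilt 0.94 az -151.5 z at c 69.4 n 377 rms 0.85
top tilt 5.67 az -75.9 z at c 64.9 n 263 rms 0.78
```

The force jumped to 18 N with the tool stalled at the expected height, so the panel is seated. I'll relieve the push, open, rise and check.

Emit:
servo_tool(
  motion=[
    [0.3, [0, 0, -1.5], 0],
    [0.3, [0, 0, -1.5], 0],
    [0.3, [0, 0, 0], 0],
    [0.1, [0, 0, 0], 0],
    [-0.05, [0, 0, 0], 0],
    [-0.2, [0, 0, 0], 0],
    [-0.35, [0, 0, 0], 0],
    [-0.35, [0, 0, 0], 0],
    [-0.35, [0, 0, -10], 0],
    [-0.35, [0, 0, -30], 0],
    [-0.35, [0, 0, -40], 0],
    [-0.35, [0, 20, -40], 0],
    [-0.35, [0, 40, -20], 0],
    [-0.35, [0, 55, 0], 0],
    [-0.35, [0, 55, 0], 0],
    [-0.35, [0, 45, 0], 0],
    [-0.35, [0, 20, 0], 0],
    [-0.35, [0, 0, 0], 0],
  ],
)

```text
time: 26.3
tool_pos: [0.5859, 0.1564, 0.2855]
eef_rot: [-3.132, -0.246, -0.001]
force: [-0.2, 0.2, -0.5]
grip_width: 0.0577
gripper_force: 0.0
```

Run:
```python
from h import *
where()
p,d=capture("side");q,e=capture("top");np.savez("seat.npz",p=p,d=d,q=q,e=e)
for n,dd in(("side",d),("top",e)):
    W=cloud(n,dd);c=np.array([.5485,.391 if n=="top" else .386,0]);G=frame(np.radians(9.2));L=(W-c)@G
    for nm,x0,x1,y0,y1 in(("front",-38,-15,-40,40),("rear",25,45,-40,40),("left",-38,45,30,44),("right",-38,45,-44,-30),("rimL",-40,50,53,59),("rimR",-40,50,-59,-53)):
        m=(dd>0)&(L[...,0]>x0/1e3)&(L[...,0]<x1/1e3)&(L[...,1]>y0/1e3)&(L[...,1]<y1/1e3)&(L[...,2]>.03)&(L[...,2]<.12);print(n,nm,m.sum(),np.round(1e3*np.median(L[...,2][m]),1),end="; ")
    print()
A=cv2.resize(p[95:175,310:390,::-1],(400,400),interpolation=cv2.INTER_CUBIC);B=cv2.resize(q[195:275,115:195,::-1],(400,400),interpolation=cv2.INTER_CUBIC)
cv2.imwrite("pics/s6.png",np.hstack([A,B]))
```

```text
t 26.3 tcp [585.9 156.4 285.5] xaxis 8.97 down [ 0.  0. -1.] F [-0.19  0.19 -0.48] w 57.7 g 0.0 q [ 0.18  0.29 -0.59  1.57  0.16  1.33 -1.84]
side front 121 68.7; side rear 3 69.6; side left 26 67.8; side right 38 68.7; side rimL 9 72.6; side rimR 74 57.0; 
top front 387 67.9; top rear 326 67.8; top left 236 67.8; top right 238 67.8; top rimL 105 71.1; top rimR 106 71.3;
```

View pics/s6.png

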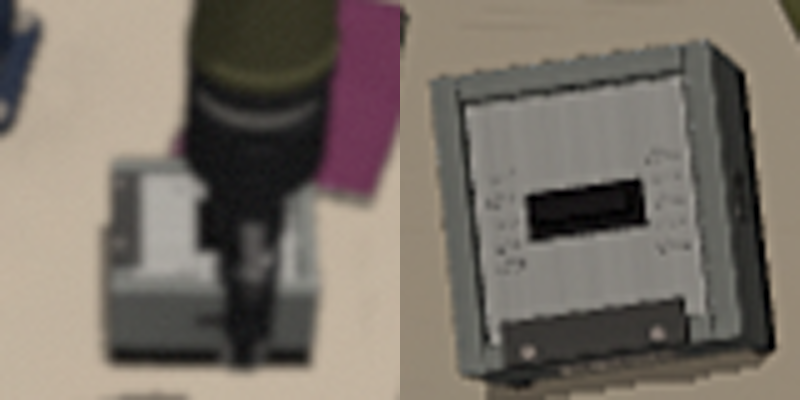

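The crop shows the panel flat in the recess with its front edge under the lip. Depth has all four sides equal (67.8) and 3.4 mm below the rims, so it is home. Next, the closed case: turn so the fingers close along its x, and move above it.

Emit:
servo_tool(
  motion=[
    [0.18, [0, 0, 0], -0.16],
    [0.18, [0, 0, 0], -0.16],
    [0.18, [0, 0, 0], -0.16],
    [0.18, [0, 0, 0], -0.16],
    [0.18, [0, 0, 0], -0.16],
    [0.18, [0, 0, 0], -0.16],
    [0.18, [0, 0, 0], -0.158],
    [0.18, [-15, -9, 5], 0],
    [0.18, [-30, -19, 10], 0],
    [0.18, [-35, -23, 15], 0],
    [0.18, [-35, -23, 15], 0],
    [0.18, [-30, -19, 10], 0],
    [0.18, [-18, -11, 5], 0],
    [0.18, [-7, -5, 5], 0],
    [0.18, [0, 0, 0], 0],
    [0.18, [0, 0, 0], 0],
  ],
)

```text
time: 28.4
tool_pos: [0.4327, 0.0273, 0.2204]
eef_rot: [-2.521, -1.875, -0.002]
force: [0.1, 0.3, 0.8]
grip_width: 0.0352
gripper_force: 0.0
```

Run:
```python
from h import *
where([.432,.0255,.150],np.radians(73.1))
```

```text
t 28.4 tcp [432.7  27.3 220.4] xaxis 73.29 down [ 0.001  0.001 -1.   ] F [0.14 0.29 0.84] w 35.2 g 0.0 q [ 0.6  -0.07 -0.69  2.04 -0.05  1.15 -0.36]
 shift [-2.  -0.3 70.4] turn 0.0033
```

Emit:
servo_tool(
  motion=[
    [0.18, [-1.5, 0, 10], 0.003],
    [0.18, [0, 0, 20], 0],
    [0.18, [0, 0, 20], 0],
    [0.18, [0, 0, 12], 0],
    [0.18, [0, 0, 6], 0],
    [0.18, [0, 0, 3], 0],
    [0.18, [0, 0, 2], 0],
    [0.18, [0, 0, 1], 0],
    [0.18, [0, 0, 0], 0],
    [0.18, [0, 0, 0], 0],
  ],
)

```text
time: 29.65
tool_pos: [0.4317, 0.0244, 0.1463]
eef_rot: [2.525, 1.868, 0.0]
force: [0.1, -0.3, -0.3]
grip_width: 0.0349
gripper_force: 0.0
```

Emit:
servo_tool(
  motion=[
    [0.3, [0, 0, 0], 0],
    [0.45, [0, 0, 0], 0],
    [0.6, [0, 0, 0], 0],
    [0.75, [0, 0, 0], 0],
    [0.9, [0, 0, 0], 0],
    [0.9, [0, 0, 0], 0],
    [0.9, [0, 0, 0], 0],
  ],
)

```text
time: 30.52
tool_pos: [0.4313, 0.0245, 0.1462]
eef_rot: [-2.525, -1.868, 0.001]
force: [-3.1, 0.8, 6.0]
grip_width: 0.0081
gripper_force: 60.8
```

Emit:
servo_tool(
  motion=[
    [0.9, [0, 0, -1], 0],
    [0.9, [0, 0, -2], 0],
    [0.9, [0, 0, -4], 0],
    [0.9, [0, 0, -8], 0],
    [0.9, [0, 0, -15], 0],
    [0.9, [0, 0, -25], 0],
    [0.9, [0, 0, -30], 0],
    [0.9, [0, 0, -25], 0],
    [0.9, [0, 0, -15], 0],
    [0.9, [0, 0, -5], 0],
    [0.9, [0, 0, 0], 0],
    [0.9, [0, 0, 0], 0],
  ],
)

```text
time: 32.02
tool_pos: [0.431, 0.0244, 0.2751]
eef_rot: [-2.525, -1.868, 0.002]
force: [0.6, -0.5, -3.4]
grip_width: 0.0081
gripper_force: 59.8
```

Run:
```python
from h import *
P,a=where([.5485,.3892,.276],np.radians(99.15))
for n in("side","top"):
    p,d=capture(n);np.savez("held_"+n,p=p,d=d)
    W=cloud(n,d);L=(W-P)@frame(a-np.pi/2)
    for y0,y1,nm in((-61,-52,"rim-"),(52,61,"rim+")):
        m=(d>0)&(abs(L[...,0])<.06)&(L[...,1]>y0/1e3)&(L[...,1]<y1/1e3)&(abs(L[...,2]+.074)<.02)
        if m.sum()>9:
            q=L[m];f=np.linalg.lstsq(np.c_[q[:,:2],np.ones(len(q))],q[:,2],rcond=None)[0];print(n,nm,m.sum(),"z",round(1e3*f[2],1),"slope x deg",round(np.degrees(f[0]),2))
```

```text
t 32.02 tcp [431.   24.4 275.1] xaxis 72.98 down [-0.002  0.    -1.   ] F [ 0.57 -0.47 -3.35] w 8.1 g 59.82601583003998 q [ 0.61 -0.13 -0.67  1.98 -0.09  1.27 -0.32]
 shift [383.2   5.6  -1. ] turn -0.4567
side rim- 118 z -68.4 slope x deg -0.58
side rim+ 34 z -62.6 slope x deg -1.57
top rim- 119 z -61.2 slope x deg 0.58
```

Case lifted (about 3.4 N). I'll turn it to the open case's yaw and carry it above.

Emit:
servo_tool(
  motion=[
    [0.9, [0, 0, 0], -0.1],
    [0.9, [0, 0, 0], -0.13],
    [0.9, [0, 0, 0], -0.13],
    [0.9, [0, 0, 0], -0.097],
    [0.9, [15.5, 7.9, 0], 0],
    [0.9, [31, 15.8, 0], 0],
    [0.9, [31, 15.8, 0], 0],
    [0.9, [31, 15.8, 0], 0],
    [0.9, [31, 15.8, 0], 0],
    [0.9, [31, 15.8, 0], 0],
    [0.9, [31, 15.8, 0], 0],
    [0.9, [31, 15.8, 0], 0],
    [0.9, [31, 15.8, 0], 0],
    [0.9, [31, 15.8, 0], 0],
    [0.9, [31, 15.8, 0], 0],
    [0.9, [15.9, 8.1, 0], 0],
    [0.9, [0, 0, 10], 0],
    [0.9, [0, 0, 0], 0],
    [0.9, [0, 0, 0], 0],
  ],
)

```text
time: 34.5
tool_pos: [0.5493, 0.3878, 0.2656]
eef_rot: [2.038, 2.39, -0.002]
force: [0.6, 0.1, -2.5]
grip_width: 0.0083
gripper_force: 59.8
```

Run:
```python
from h import *
r=np.radians
P,a=where([.5485,.3892,.2182],r(99.15))
p,d=capture("side");q,e=capture("top");np.savez("pre2.npz",p=p,d=d,q=q,e=e)
c=np.round(proj("side",[.548,.389,.13])[0]).astype(int);k=np.round(proj("top",[.548,.389,.13])[0]).astype(int)
A=p[c[1]-40:c[1]+40,c[0]-40:c[0]+40,::-1];B=q[k[1]-40:k[1]+40,k[0]-40:k[0]+40,::-1];print("origins",c-40,k-40,"scale 5")
cv2.imwrite("pics/s7.png",np.hstack([cv2.resize(x,(400,400),interpolation=cv2.INTER_CUBIC) for x in(A,B)]))
# expected corners of held rim (z = TCP-74.2) and of the fixed case, in crop pixels
F=frame(a-np.pi/2);G=frame(r(9.15))
for n,o,off in(("side",c-40,0),("top",k-40,400)):
    for nm,O,R,z in(("held",P,F,P[2]-.0742),("open",np.array([.5485,.3892,0]),G,.072)):
        C=[np.r_[O[:2],z]+R@[x,y,0] for x,y in((-.0665,-.062),(-.0665,.062),(.0665,.062),(.0665,-.062))]
        print(n,nm,np.round((proj(n,C)-o)*5+[off,0],0).tolist())
```

```text
t 34.5 tcp [549.3 387.8 265.6] xaxis 99.08 down [-0.    -0.001 -1.   ] F [ 0.62  0.06 -2.45] w 8.3 g 59.76730227470398 q [-0.06  0.52 -0.84  1.42  0.39  1.38 -0.75]
 shift [ 1.6 -0.5 47.4] turn -0.0012
origins [313  85] [104 192] scale 5
side held [[101.0, 196.0], [100.0, 61.0], [312.0, 62.0], [323.0, 197.0]]
side open [[96.0, 337.0], [95.0, 204.0], [295.0, 205.0], [305.0, 339.0]]
top held [[728.0, 316.0], [414.0, 360.0], [383.0, 32.0], [693.0, -11.0]]
top open [[799.0, 350.0], [514.0, 390.0], [485.0, 92.0], [765.0, 52.0]]
```

View pics/s7.png

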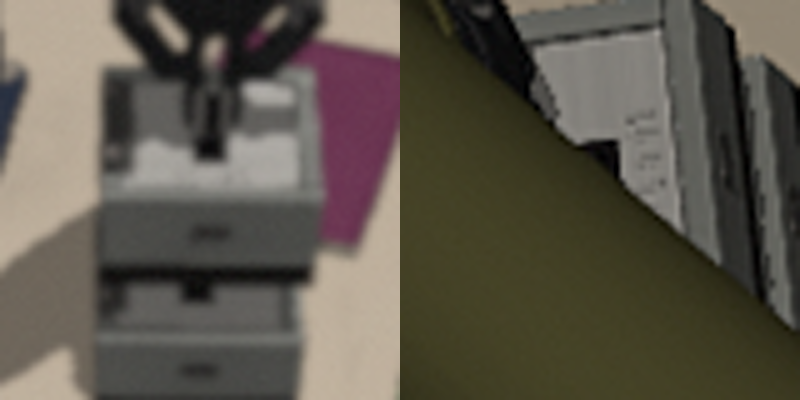

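Side crop: the held case (near rim edge y≈195, right edge x≈315) is above the open one (near edge y≈337, right edge x≈300), with the panel rib visible at (197,290). Top crop: both -y rim edges are visible, near (700,60) and (765,100). I'll caliper both cases per camera to get the relative offset.

```bash
cat > rel.py <<'E'
from h import *
def rel(f,P,a,c0=(.5485,.3892,0),cy=9.15,half=2.5,zoff=.0742):
    z=np.load(f);g={n:cv2.cvtColor(z[i],cv2.COLOR_RGB2GRAY) for n,i in(("side","p"),("top","q"))}
    F=frame(a-np.pi/2);G=frame(np.radians(cy));c0=np.array(c0)
    for nm,O,R,zz in(("held",np.r_[P[:2],0.],F,P[2]-zoff),("open",c0,G,.072)):
        D=lambda x,y:O+R@[x/1e3,y/1e3,0]+[0,0,zz]
        L=lambda n,A,B,lo,hi:tuple(float(x) for x in line(n,g[n],D(*A),D(*B),O,R,lo,hi,half))
        print(nm,"top -y",L("top",(-66.5,-62),(66.5,-62),.35,.95) if nm=="held" else L("top",(-66.5,-62),(66.5,-62),.25,.85))
        print("   side -y",L("side",(-66.5,-62),(66.5,-62),.08,.92),"+x",L("side",(66.5,-62),(66.5,62),*((.1,.9) if nm=="held" else (.03,.35))),"-x",L("side",(-66.5,-62),(-66.5,62),*((.05,.9) if nm=="held" else (.05,.35))))
E
python3 - <<'E'
from rel import *
s=get_state();R=cv2.Rodrigues(np.array(s["eef_rot"]))[0]
rel("pre2.npz",np.array(s["tool_pos"]),np.arctan2(R[1,0],R[0,0]))
rel("pre2.npz",np.array(s["tool_pos"]),np.arctan2(R[1,0],R[0,0]),half=4)
E
```

```text
held top -y (-61.01, 0.01, 0.0, 30.0)
   side -y (-64.2, 0.0, 0.0, 22.0) +x (66.01, 0.02, 0.37, 30.0) -x (-67.92, 1.38, 0.34, 29.0)
open top -y (-60.26, -0.25, 0.15, 30.0)
   side -y (-66.45, 0.0, 0.0, 30.0) +x (62.75, -0.99, 0.23, 30.0) -x (-65.41, 3.54, 0.31, 23.0)
held top -y (-61.01, 0.01, 0.0, 30.0)
   side -y (-64.2, 0.0, 0.0, 22.0) +x (66.01, 0.02, 0.37, 30.0) -x (-68.02, 1.51, 0.34, 28.0)
open top -y (-60.31, -0.13, 0.12, 30.0)
   side -y (-66.45, 0.0, 0.0, 30.0) +x (57.84, -5.44, 0.25, 24.0) -x (-65.5, 3.39, 0.32, 22.0)
```

Both cameras put the lateral error at about 2 mm, x and yaw good. I'll shift 2 mm along case +y and go down to about 6 mm above the rims.

Emit:
servo_tool(
  motion=[
    [0.9, [2.1, 0, 5], 0],
    [0.9, [0, 0, 10], 0],
    [0.9, [0, 0, 12], 0],
    [0.9, [0, 0, 9], 0],
    [0.9, [0, 0, 5], 0],
    [0.9, [0, 0, 0], 0],
    [0.9, [0, 0, 0], 0],
    [0.9, [0, 0, 0], 0],
  ],
)

```text
time: 35.6
tool_pos: [0.5487, 0.3915, 0.2255]
eef_rot: [2.037, 2.392, 0.001]
force: [-0.6, 1.3, -2.8]
grip_width: 0.0081
gripper_force: 59.8
```

Run:
```python
from rel import *
P,a=where([.5491,.3898,.2182],np.radians(99.1))
p,d=capture("side");q,e=capture("top");np.savez("pre3.npz",p=p,d=d,q=q,e=e)
rel("pre3.npz",P,a,(.5491,.3892,0))
c=np.round(proj("side",[.548,.389,.08])[0]).astype(int);k=np.round(proj("top",[.548,.389,.1])[0]).astype(int)
cv2.imwrite("pics/s8.png",np.hstack([cv2.resize(x,(400,400),interpolation=cv2.INTER_CUBIC) for x in(p[c[1]-35:c[1]+35,c[0]-35:c[0]+35,::-1],q[k[1]-40:k[1]+40,k[0]-20:k[0]+60,::-1])]))
```

```text
t 35.6 tcp [548.7 391.5 225.5] xaxis 99.17 down [ 0.001  0.    -1.   ] F [-0.61  1.34 -2.76] w 8.1 g 59.76705193519592 q [-0.07  0.55 -0.83  1.46  0.41  1.31 -0.77]
 shift [-1.7  0.1  7.3] turn 0.0012
held top -y (-60.84, 0.01, 0.23, 30.0)
   side -y (-64.21, 0.0, 0.0, 30.0) +x (66.24, 0.11, 0.36, 30.0) -x (-67.46, 2.1, 0.35, 23.0)
open top -y (-60.37, 0.01, 0.0, 30.0)
   side -y (-55.29, -0.0, 0.0, 30.0) +x (72.4, 7.53, 0.31, 30.0) -x (-71.53, -5.6, 0.27, 23.0)
```

View pics/s8.png

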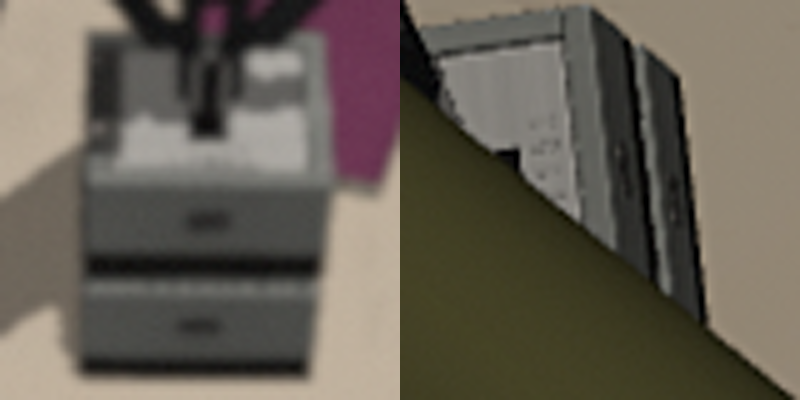

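Held and open cases are parallel (side crop: slots at (210,220) and (200,326); top crop: rim strip parallel). The held case is now about 1.8 mm too far toward +y. I'll correct and recheck.

Emit:
servo_tool(
  motion=[
    [0.9, [-1.8, 0, 0], 0],
    [0.9, [0, 0, 2], 0],
    [0.9, [0, 0, 0], 0],
    [0.9, [0, 0, 0], 0],
    [0.9, [0, 0, 0], 0],
  ],
)

```text
time: 36.33
tool_pos: [0.5489, 0.3896, 0.2231]
eef_rot: [-2.037, -2.392, 0.0]
force: [-0.1, 0.4, -2.9]
grip_width: 0.0081
gripper_force: 59.8
```

Run:
```python
from rel import *
P,a=where([.5491,.3898,.2182],np.radians(99.1))
p,d=capture("side");q,e=capture("top");np.savez("pre4.npz",p=p,d=d,q=q,e=e)
rel("pre4.npz",P,a,(.5491,.3892,0))
```

```text
t 36.33 tcp [548.9 389.6 223.1] xaxis 99.17 down [-0. -0. -1.] F [-0.08  0.4  -2.93] w 8.1 g 59.8292201757431 q [-0.06  0.55 -0.83  1.47  0.41  1.31 -0.77]
 shift [0.2 0.3 4.9] turn 0.0013
held top -y (-60.72, -0.38, 0.15, 30.0)
   side -y (-64.21, 0.0, 0.0, 29.0) +x (66.19, 0.09, 0.38, 30.0) -x (-67.99, 3.46, 0.32, 23.0)
open top -y (-58.19, 0.02, 0.0, 25.0)
   side -y (-56.41, -0.0, 0.0, 30.0) +x (72.61, 7.82, 0.34, 28.0) -x (-72.37, -6.6, 0.35, 30.0)
```

Aligned to within about 0.3 mm. Lowering gently to contact.

Emit:
servo_tool(
  motion=[
    [0.9, [0.2, 0.3, 1], 0],
    [0.9, [0, 0, 1], 0],
    [0.9, [0, 0, 1], 0],
    [0.9, [0, 0, 0], 0],
    [0.9, [0, 0, 0], 0],
  ],
)

```text
time: 37.05
tool_pos: [0.5492, 0.3898, 0.2201]
eef_rot: [2.037, 2.392, 0.0]
force: [0.1, 1.0, -2.9]
grip_width: 0.0079
gripper_force: 59.8
```

Emit:
servo_tool(
  motion=[
    [0.9, [0, 0, 0.7], 0],
    [0.9, [0, 0, 0.7], 0],
    [0.9, [0, 0, 0.7], 0],
    [0.9, [0, 0, 0], 0],
    [0.9, [0, 0, 0], 0],
  ],
)

```text
time: 37.67
tool_pos: [0.5491, 0.3898, 0.2184]
eef_rot: [2.037, 2.392, 0.0]
force: [-0.5, -1.7, 1.5]
grip_width: 0.0078
gripper_force: 60.2
```

Contact is at the expected height (218.3 mm). A touch more, then release slowly and rise straight up.

Emit:
servo_tool(
  motion=[
    [0.9, [0, 0, 0.3], 0],
    [0.9, [0, 0, 0], 0],
    [0.75, [0, 0, 0], 0],
    [0.6, [0, 0, 0], 0],
    [0.4, [0, 0, 0], 0],
    [0.2, [0, 0, 0], 0],
    [0.1, [0, 0, 0], 0],
    [0.1, [0, 0, 0], 0],
    [0.1, [0, 0, -5], 0],
    [0.1, [0, 0, -15], 0],
    [0.1, [0, 0, -30], 0],
    [0.1, [0, 0, -40], 0],
    [0.1, [-20, 0, -20], 0],
    [0.1, [-50, 0, 0], 0],
    [0.1, [-60, 0, 0], 0],
    [0.1, [-60, 0, 0], 0],
    [0.1, [-60, 0, 0], 0],
    [0.1, [-40, 0, 0], 0],
    [0.1, [0, 0, 0], 0],
    [0.1, [0, 0, 0], 0],
  ],
)

```text
time: 40.17
tool_pos: [0.5952, 0.1047, 0.3287]
eef_rot: [2.035, 2.393, 0.002]
force: [0.5, 0.1, 0.2]
grip_width: 0.0383
gripper_force: 0.0
```

Run:
```python
from rel import *
where()
p,d=capture("side");q,e=capture("top");np.savez("fin.npz",p=p,d=d,q=q,e=e)
z0=np.load("seat.npz")["q"]
show("stack top",rectfit("top",q,[.549,.391,.144],np.radians(9.1),.0665,.062,v=1))
show("open seated",rectfit("top",z0,[.549,.391,.072],np.radians(9.1),.0665,.062,v=1))
W=cloud("top",e);L=(W-[.549,.391,0])@frame(np.radians(9.15))
for nm,x0,x1,y0,y1 in(("rim+y",-50,50,53,60),("rim-y",-50,50,-60,-53),("rear",57,64,-40,40),("panelF",-35,-15,-40,40),("panelR",20,45,-40,40)):
    m=(e>0)&(L[...,0]>x0/1e3)&(L[...,0]<x1/1e3)&(L[...,1]>y0/1e3)&(L[...,1]<y1/1e3)&(L[...,2]>.1);print(nm,np.round(1e3*np.median(L[...,2][m]),1))
k=np.round(proj("top",[.548,.389,.1])[0]).astype(int);c=np.round(proj("side",[.548,.389,.08])[0]).astype(int)
cv2.imwrite("pics/s9.png",np.hstack([cv2.resize(x,(400,400),interpolation=cv2.INTER_CUBIC) for x in(p[c[1]-40:c[1]+40,c[0]-40:c[0]+40,::-1],q[k[1]-45:k[1]+45,k[0]-45:k[0]+45,::-1])]))
```

```text
t 40.17 tcp [595.2 104.7 328.7] xaxis 99.23 down [ 0.001  0.001 -1.   ] F [0.5  0.14 0.17] w 38.3 g 0.0 q [ 0.45  0.31 -0.83  1.51  0.23  1.42 -0.22]
{'xm': [np.float64(-67.7), np.float64(1.05), np.float64(4.2)], 'xp': [np.float64(67.8), np.float64(0.45), np.float64(0.14)], 'ym': [np.float64(-61.7), np.float64(0.42), np.float64(0.13)], 'yp': [np.float64(61.8), np.float64(0.45), np.float64(0.2)]}
stack top [548.7 390.8 144. ] yaw 9.01 size [135.5 123.5]
{'xm': [np.float64(-67.4), np.float64(5.67), np.float64(0.76)], 'xp': [np.float64(67.4), np.float64(-0.13), np.float64(0.26)], 'ym': [np.float64(-62.0), np.float64(0.0), np.float64(0.0)], 'yp': [np.float64(61.5), np.float64(0.05), np.float64(0.09)]}
open seated [548.2 390.5  72. ] yaw 9.21 size [134.8 123.5]
rim+y 143.3
rim-y 143.0
rear 142.7
panelF 140.0
panelR 140.0
```

View pics/s9.png

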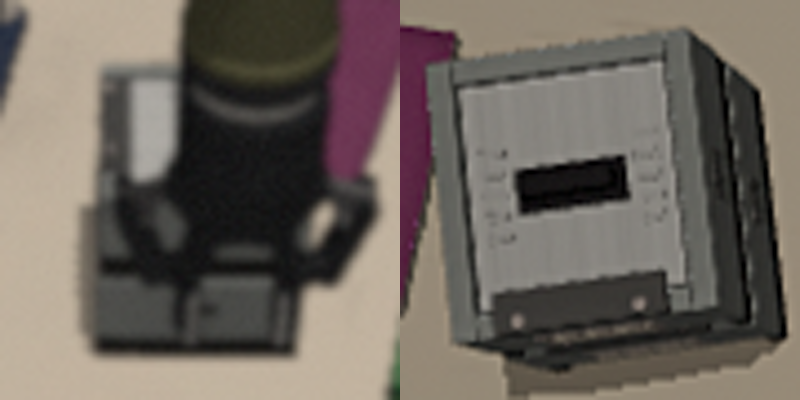

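The final view shows the stack flush and level: rims at 143 mm all round, within about 0.5 mm in x and y and 0.2° in yaw of the lower case. The arm is clear.

```bash
python3 -c "
from plant import *
print(sign_off())"
```

```text
the job is handed in; nothing more can be done
None
```

The panel is hooked under the lip and flat in the open case, and the closed case is stacked squarely on top, within about 0.5 mm and 0.2° of the lower case; I handed the job in with the arm clear at about 40 s.

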